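# Clip the polishing wheels and log the batch

## Task

On the jeweller's bench, lock every polishing wheel on its spindle: push an orange clip sideways into the groove above the wheel until it snaps fully home. Leave bare spindles bare and put any spare clips in the wooden tray; when all that is done, swing the tally counter's lever to its stop and let it spring back to log the batch. Leave the jar, pliers and silver ring alone.

Things in the scene. Friction and masses are not known exactly. Their poses are not given: they have to be found in the camera images.
- carrier: fixed grey block, 70 mm (its x) by 350 mm (its y) by 30 mm high, origin at the centre of its underside. Five fixed upright steel spindles in a row along its y, 68 mm apart, their tops 67 mm above the bench. A clip can enter a groove from any side; there is most room on the carrier's -x side (towards the robot)
- groove_1 (a point): centre of the neck (on the axis, mid-height of the groove) of the first (+y end) spindle, at y = 136 mm of the carrier and 55.5 mm above the bench. Spindle: 16 mm shaft up to 51 mm above the bench, then the groove (10 mm neck) from 51 to 60 mm, then a 16 mm head to 67 mm
- groove_2 (a point): centre of the neck (on the axis, mid-height of the groove) of the second spindle, at y = 68 mm of the carrier and 55.5 mm above the bench. Spindle: 16 mm shaft up to 51 mm above the bench, then the groove (10 mm neck) from 51 to 60 mm, then a 16 mm head to 67 mm
- groove_3 (a point): centre of the neck (on the axis, mid-height of the groove) of the middle spindle, at y = 0 mm of the carrier and 55.5 mm above the bench. Spindle: 16 mm shaft up to 51 mm above the bench, then the groove (10 mm neck) from 51 to 60 mm, then a 16 mm head to 67 mm
- groove_4 (a point): centre of the neck (on the axis, mid-height of the groove) of the fourth spindle, at y = -68 mm of the carrier and 55.5 mm above the bench. Spindle: 16 mm shaft up to 51 mm above the bench, then the groove (10 mm neck) from 51 to 60 mm, then a 16 mm head to 67 mm
- groove_5 (a point): centre of the neck (on the axis, mid-height of the groove) of the last (-y end) spindle, at y = -136 mm of the carrier and 55.5 mm above the bench. Spindle: 16 mm shaft up to 51 mm above the bench, then the groove (10 mm neck) from 51 to 60 mm, then a 16 mm head to 67 mm
- wheel_1: white polishing wheel, 44 mm across and 12 mm thick with a black hub 26 mm across reaching 20 mm above its underside; stands loosely on the carrier round the spindle of groove_1, just under its groove, or is absent (then that spindle is bare). Origin at the centre of its underside, on the axis
- wheel_2: yellow polishing wheel, 44 mm across and 12 mm thick with a black hub 26 mm across reaching 20 mm above its underside; stands loosely on the carrier round the spindle of groove_2, just under its groove, or is absent (then that spindle is bare). Origin at the centre of its underside, on the axis
- wheel_3: green polishing wheel, 44 mm across and 12 mm thick with a black hub 26 mm across reaching 20 mm above its underside; stands loosely on the carrier round the spindle of groove_3, just under its groove, or is absent (then that spindle is bare). Origin at the centre of its underside, on the axis
- wheel_4: blue polishing wheel, 44 mm across and 12 mm thick with a black hub 26 mm across reaching 20 mm above its underside; stands loosely on the carrier round the spindle of groove_4, just under its groove, or is absent (then that spindle is bare). Origin at the centre of its underside, on the axis
- wheel_5: red polishing wheel, 44 mm across and 12 mm thick with a black hub 26 mm across reaching 20 mm above its underside; stands loosely on the carrier round the spindle of groove_5, just under its groove, or is absent (then that spindle is bare). Origin at the centre of its underside, on the axis
- clip_1: orange open clip, 6 mm thick, faces alike, 32 g, lying flat. Origin: mid-thickness, where the spindle's axis lies when seated (1 mm play). +x points out of the mouth. Tail to grip 12 mm wide, x -38 to -14 mm; bridge 24 mm wide to x = -6; 12 mm slot between sprung jaws to x = 15, flared to 20; bumps at x = 5 leave 7.6 mm. Push along +x: jaws spread (about 5 N), then snap shut
- clip_2: orange open clip, 6 mm thick, faces alike, 32 g, lying flat. Origin: mid-thickness, where the spindle's axis lies when seated (1 mm play). +x points out of the mouth. Tail to grip 12 mm wide, x -38 to -14 mm; bridge 24 mm wide to x = -6; 12 mm slot between sprung jaws to x = 15, flared to 20; bumps at x = 5 leave 7.6 mm. Push along +x: jaws spread (about 5 N), then snap shut
- clip_3: orange open clip, 6 mm thick, faces alike, 32 g, lying flat. Origin: mid-thickness, where the spindle's axis lies when seated (1 mm play). +x points out of the mouth. Tail to grip 12 mm wide, x -38 to -14 mm; bridge 24 mm wide to x = -6; 12 mm slot between sprung jaws to x = 15, flared to 20; bumps at x = 5 leave 7.6 mm. Push along +x: jaws spread (about 5 N), then snap shut
- clip_4: orange open clip, 6 mm thick, faces alike, 32 g, lying flat. Origin: mid-thickness, where the spindle's axis lies when seated (1 mm play). +x points out of the mouth. Tail to grip 12 mm wide, x -38 to -14 mm; bridge 24 mm wide to x = -6; 12 mm slot between sprung jaws to x = 15, flared to 20; bumps at x = 5 leave 7.6 mm. Push along +x: jaws spread (about 5 N), then snap shut
- clip_5: orange open clip, 6 mm thick, faces alike, 32 g, lying flat. Origin: mid-thickness, where the spindle's axis lies when seated (1 mm play). +x points out of the mouth. Tail to grip 12 mm wide, x -38 to -14 mm; bridge 24 mm wide to x = -6; 12 mm slot between sprung jaws to x = 15, flared to 20; bumps at x = 5 leave 7.6 mm. Push along +x: jaws spread (about 5 N), then snap shut
- clip_6: orange open clip, 6 mm thick, faces alike, 32 g, lying flat. Origin: mid-thickness, where the spindle's axis lies when seated (1 mm play). +x points out of the mouth. Tail to grip 12 mm wide, x -38 to -14 mm; bridge 24 mm wide to x = -6; 12 mm slot between sprung jaws to x = 15, flared to 20; bumps at x = 5 leave 7.6 mm. Push along +x: jaws spread (about 5 N), then snap shut
- advance (a joint): swing of the tally counter's lever about its upright pivot, rad: 0 at rest, grows anticlockwise seen from above, stop at 1.1; a spring brings it back (about 1.3 N at the peg at rest, 4 N at the stop)
- lever_peg (a point): middle of the upright red thumb peg at the lever's end, 12 mm across, 26 mm tall (30 to 56 mm above the bench), 48 mm from the pivot; under it a flat steel lever arm 12 mm wide, top 32 mm above the bench, runs to the pivot
- lever_pivot (a point): on the lever's upright pivot axis, 43 mm above the bench (as high as lever_peg); the pivot's cap is 24 mm across and its top 34 mm above the bench. It is the centre of the fixed blue tally counter, 70 by 60 mm and 24 mm high
- tray_in (a point): centre of the inner floor (about 4 mm above the bench) of the fixed, open wooden tray for spare clips, 130 mm (its x) by 110 mm (its y) outside, 25 mm high, walls 4 mm
- jar: amber jar with brass lid, 50 mm across, 60 mm high, bystander; origin at the centre of its underside
- pliers: blue-handled pliers lying flat, about 160 mm long, bystander; origin near the joint
- silver_ring: silver finger ring lying flat, 30 mm across, bystander; origin at the centre of its underside

How it is judged:
By the outcome, as a careful person would: the job done as asked, in the order asked, and still so for the second after the job is handed in, with the robot touching nothing.
Of wheel_1, wheel_2, wheel_3, wheel_4, wheel_5 only 3 to 5 are there at a start; the rules pass over those that are not, and their reading is None.
At some moment in a run one of clip_1, clip_2, clip_3, clip_4, clip_5, clip_6 may be knocked a few centimetres aside while the robot is not near it.
Once in a run the grip may slacken for a moment while it holds something.
It also fails if it takes over 208 s, if anything falls off the work surface, if the arm or the gripper's body presses on something with over 40 N, if the wrist force passes 120 N, or if a joint passes its speed limit or range.

## Robot

A 6-joint arm with a two-finger parallel gripper is mounted at the origin on the work surface. World frame = base frame: x ahead of the robot, y to its left, z up, the work surface at z = 0. Lengths are in mm, angles in degrees, forces in N, time in s.
With the tool pointing down it reaches from about 350 to 850 mm from the base axis. Payload 8.1 kg.
Tool frame: the origin (TCP) lies at the very end of the fingers, on their centre line; the grasp point (between the pads) lies 19 mm behind it; z points along the fingers, y is the line along which they close (so a half turn about z gives the same grasp; the last joint's range is limited). The gripper opens to 85 mm and grips with 20 to 120 N. Pads are 22 mm wide; open, the fingers measure 114 mm over their backs; the gripper's body (76 mm by 85 mm) begins 54 mm behind the grasp point. The pads swing forward as they close: fully open they stand 13 mm farther back than shut.
Start: joints at [-76.112, 7.471, 85.268, -0, 87.261, -4.893], TCP at [193.197, -568.05, 231.292] pointing down, gripper open.
Joint ranges: [-169.43, 169.43], [-51.17, 129.36], [1.28, 143.12], [-76.62, 256.62], [0, 156.53], [-152.29, 152.29]. Speed limits (degrees/s): [136.94, 136.94, 159.86, 180, 180, 180].

## Interface

Orientations are given as [roll, pitch, yaw] about the fixed x, y, z axes, in that order (R = Rz(yaw) Ry(pitch) Rx(roll)).
In Python, from bench import sense, eyes, job, models gives the robot as it stands. The module is installed in compiled form; this text tells all that it offers.
- The arm moves only by the tool apply_moves, never from a script. Its argument "rows" is a list of rows, each a list of 6 numbers: the shift along the tool's x, y, z in mm, then the turn, a rotation vector about the tool's x, y, z in rad. In form: [[dx, dy, dz, rx, ry, rz], ...]. A call has exactly 5 rows; each row shifts and turns the commanded pose from where the row before left it, along the tool's axes as they then stand; what a row does not reach is not made up. A row lasts 1/8 s, in which the tool goes at most 62.5 mm and 10.7 degrees, less where a joint would pass 70% of its speed; a pose out of reach is approached as far as the arm can. A call is refused whole if a number of a shift passes 62.5 or a number of a turn 0.188, either way. A call with a gripper value outside its range is refused whole. "fingers" is the finger opening in mm, from 0 to 85.4, set as the call begins (left out, the last holds). The fingers move at their own pace and stop on an object; "grip_force" is the grip in N (left out, the last holds). Time passes only in rows, so rows that do not move let the fingers close, or fill a call up. It gives the time, the measured TCP pose, the force, the opening and the grip force at its end, in the units of the state.
- sense(): the state, without advancing time (a new reading comes with each control period).
- eyes.snapshot(name): name is "scene" or "top" or "wrist"; returns (picture, depth): 480x640x3 uint8, red, green, blue; 480x640 float32, mm along the optical axis (not along the pixel's ray), 0 where there is no reading.
- eyes.get_calibration(name): a dict with "intrinsics" (3x3 intrinsics, pixels), "D" ([k1, k2, p1, p2, k3] as OpenCV has them; the pictures are not rectified), "R" (3x3) and "t" (3): a world point X has camera coordinates R X + t; the wrist camera has in their place "mount" (4x4, takes a point from camera to tool coordinates, whose origin is the TCP and whose axes are the flange's). Camera axes: x right, y down, z forward; pixel columns grow to the right and rows downward; lengths in mm; the calibration is good to about 2 mm. A picture is of the moment at which its call begins: read the wrist's pose just before it. get_calibration takes no time and is no camera call.
- job.hand_in(): hands the job in; it is judged then, once.
Trained networks look in the newest picture that a camera, given by its name, has taken for a name from the list of things; names that differ only in an ending like _2 or _b are one class to them, and where a whole thing is asked for, a point or a joint stands for the part that bears it (a point fixed in the world has none). Each returns a list of dicts, best first, with "confidence" (0 to 1); they miss things now and then, are a little off and sometimes report something else, mostly with a low value. They report only what shows in the picture. A call takes as long as a camera call.
- models.boxes_of(name, camera): "xyz" ([x, y, z] in mm, in world coordinates, good to about 4 mm: the middle of the surface that is visible of it).
- models.cut_out(name, camera): "pixels" (480x640 bool, what is visible of it).
- models.place_of(name, camera): "xyz" ([x, y, z] in mm, in world coordinates, good to about 4 mm: a listed point, or the origin of a listed thing).
The state is a dict: "time": time; "joint_pos": joint angles; "qd": joint speeds; "joint_efforts": joint torques, N m; "tool_pos": TCP position; "tcp_rot": TCP orientation; "ft_force": force on the tool from outside, world axes, zero at the start; "wrist_torque": the same for the moment, N m; "finger_gap": finger opening in mm; "grip_force": force on a finger pad.
Only numpy, scipy, OpenCV 4.12 (cv2) and the standard library are available. Lean on these libraries where they do the work, as an engineer would, in place of code of your own. Each camera call takes 0.05 s, during which the arm holds its last target. There are 200 camera calls.

## Working session

There is one attempt and no reset: what is moved stays moved. The work goes in short steps, Python scripts to look and compute and a tool call to move; the robot and the scene stay as the last step left them, time stands still between calls to the robot, and variables do not carry over. Pictures are saved under pics/ and viewed, at most 14 in all, crops included, and the job is handed in when it is done.

Besides the shell and the picture viewer there is one more tool, called after ">>>" as a command line: name --pt "numbers of a row" for each row, then --argument value for the rest. apply_moves: Moves the arm, as the interface text tells. Its arguments: {"type":"object","properties":{"rows":{"type":"array"},"fingers":{"type":"number"},"grip_force":{"type":"number"}},"required":["rows"]}

```bash
mkdir -p pics; cat > h.py <<'E'
import numpy as np, cv2
from bench import sense, eyes, job, models
from scipy.spatial.transform import Rotation as Ro
def snap(n,f=None):
    s=sense(); p,d=eyes.snapshot(n); c=eyes.get_calibration(n)
    if f: cv2.imwrite('pics/'+f,p[:,:,::-1])
    return s,p,d,c
def ext(n,s,c):
    # returns Rwc,twc: world = Rwc@cam+twc
    if n=='wrist':
        M=np.array(c['mount']);Rt=Ro.from_euler('xyz',s['tcp_rot'],degrees=True).as_matrix()
        return Rt@M[:3,:3],Rt@M[:3,3]+np.array(s['tool_pos'])
    R=np.array(c['R']);return R.T,-R.T@np.array(c['t'])
def world(n,s,c,px,depth=None,z=None):
    K=np.array(c['intrinsics']);D=np.array(c['D'])
    u=cv2.undistortPoints(np.array(px,float).reshape(-1,1,2),K,D).reshape(-1,2)
    r=np.c_[u,np.ones(len(u))];R,t=ext(n,s,c)
    if depth is not None: return (r*np.array(depth)[:,None])@R.T+t
    w=r@R.T;k=(z-t[2])/w[:,2];return w*k[:,None]+t
def pix(n,s,c,P):
    R,t=ext(n,s,c);pc=(np.array(P,float).reshape(-1,3)-t)@R
    return cv2.projectPoints(pc,np.zeros(3),np.zeros(3),np.array(c['intrinsics']),np.array(c['D']))[0].reshape(-1,2)
E
python3 - <<'E'
from h import *
print(sense())
for n in ['scene','top']:
    snap(n,n+'0.png')
    for t in ['carrier','clip_1','wheel_1','wheel_2','wheel_3','wheel_4','wheel_5','groove_1','groove_5','lever_peg','lever_pivot','tray_in','jar','pliers','silver_ring']:
        print(n,t,[(np.round(q['xyz']).tolist(),round(q['confidence'],2)) for q in models.place_of(t,n)])
E
```

```text
{'time': 0.0, 'joint_pos': array([-7.61120562e+01,  7.51787131e+00,  8.53288939e+01,  4.52328369e-04,
        8.72610186e+01, -4.89524957e+00]), 'qd': array([-0.00874273, -0.01130448,  0.00221138, -0.08593501,  0.08973145,
       -0.07117699]), 'joint_efforts': array([ 2.22106049e-03, -5.69389665e+01, -5.00559390e+01,  2.57920246e-04,
        1.44811827e-02, -3.36659093e-05]), 'tool_pos': array([ 193.0633394 , -567.51312   ,  230.21931409]), 'tcp_rot': array([-1.79892648e+02, -9.64777993e-03,  1.87831623e+01]), 'ft_force': array([-0.86544157, -0.56212117, -0.61107352]), 'wrist_torque': array([ 0.02013023, -0.0120839 ,  0.01069155]), 'grip_force': 0.0, 'finger_gap': 86.05069851653809}
scene carrier [([462.0, 151.0, 4.0], 0.75), ([663.0, -2.0, 3.0], 0.71), ([560.0, 361.0, 4.0], 0.36), ([513.0, 235.0, 3.0], 0.18), ([702.0, -269.0, 2.0], 0.17)]
scene clip_1 [([513.0, 235.0, 2.0], 0.58), ([470.0, -36.0, 2.0], 0.5), ([456.0, -230.0, 0.0], 0.5), ([512.0, 55.0, 0.0], 0.49), ([525.0, -145.0, 8.0], 0.46), ([462.0, 152.0, 5.0], 0.45)]
scene wheel_1 [([660.0, -2.0, 33.0], 0.77), ([466.0, -38.0, 
[... 2020 characters left out ...]
 groove_1 [([673.0, 66.0, 55.0], 0.93), ([657.0, -73.0, 56.0], 0.87), ([681.0, 130.0, 53.0], 0.86), ([660.0, -7.0, 57.0], 0.65), ([645.0, -138.0, 55.0], 0.56), ([729.0, 298.0, 4.0], 0.51)]
top groove_5 [([673.0, 66.0, 55.0], 0.93), ([657.0, -73.0, 56.0], 0.87), ([681.0, 130.0, 53.0], 0.86), ([660.0, -7.0, 57.0], 0.65), ([645.0, -138.0, 55.0], 0.56), ([729.0, 298.0, 4.0], 0.51)]
top lever_peg [([535.0, -415.0, 40.0], 0.53)]
top lever_pivot [([551.0, -372.0, 43.0], 0.97)]
top tray_in [([563.0, 361.0, 2.0], 0.85), ([644.0, -143.0, 54.0], 0.65)]
top jar [([734.0, 296.0, 4.0], 0.6)]
top pliers [([782.0, -5.0, -2.0], 0.95)]
top silver_ring [([704.0, -269.0, 1.0], 0.4), ([462.0, 146.0, 2.0], 0.32)]
```

View pics/top0.png

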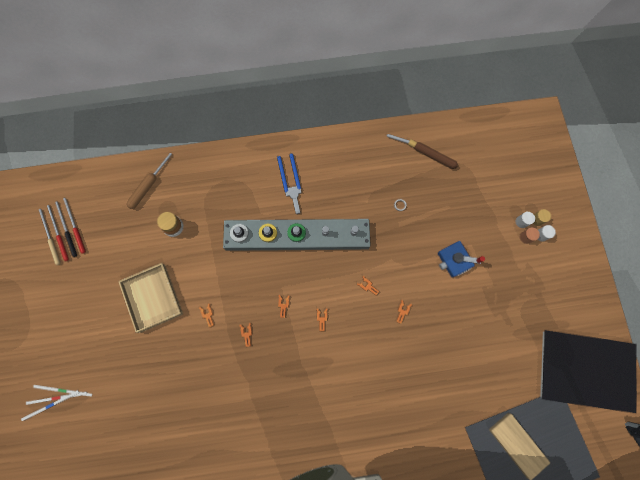

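View pics/scene0.png

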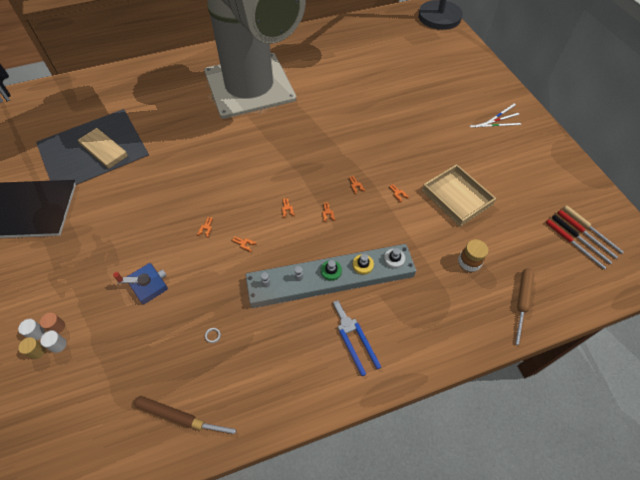

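```bash
cat >> h.py <<'E'
def fitclips(n,s,p,d,c,minpx=60):
    hsv=cv2.cvtColor(p,cv2.COLOR_RGB2HSV)
    m=cv2.inRange(hsv,(4,150,110),(16,255,255))
    k,lab,st,_=cv2.connectedComponentsWithStats(m)
    out=[]
    for i in range(1,k):
        if st[i,4]<minpx: continue
        v,u=np.nonzero(lab==i)
        w=world(n,s,c,np.c_[u,v],z=6.)[:,:2]
        out.append((st[i,4],w))
    return m,out
def inside(q):
    x,y=q[:,0],abs(q[:,1])
    return ((x>-38)&(x<-14)&(y<6))|((x>=-14)&(x<-6)&(y<12))|((x>=-6)&(x<20)&(y>np.clip(6+(x-15)*.8,6,10))&(y<12.5))
g=np.stack(np.meshgrid(np.arange(-38,20,1.),np.arange(-12.5,13,1.)),-1).reshape(-1,2);g=g[inside(g)]
from scipy.spatial import cKDTree
from scipy.optimize import minimize
def clippose(w):
    # w: pts on plane; symmetric chamfer to template
    if len(w)>1500: w=w[::len(w)//1500]
    T=cKDTree(g);W=cKDTree(w)
    def cost(a):
        cc,ss=np.cos(a[2]),np.sin(a[2]);R=np.array([[cc,-ss],[ss,cc]])
        q=(w-a[:2])@R
        return np.mean(T.query(q)[0]**2)+np.mean(W.query(g@R.T+a[:2])[0]**2)
    m=w.mean(0);best=None
    e=np.linalg.eigh(np.cov(w.T))[1][:,1];t0=np.arctan2(e[1],e[0])
    for t in (t0,t0+np.pi):
        o=m+8*np.array([np.cos(t),np.sin(t)])
        r=minimize(cost,[*o,t],method='Nelder-Mead',options=dict(initial_simplex=[[*o,t],[o[0]+4,o[1],t],[o[0],o[1]+4,t],[*o,t+.15]],xatol=.02,fatol=.001))
        if best is None or r.fun<best.fun: best=r
    return best.x[0],best.x[1],(np.degrees(best.x[2])+180)%360-180,best.fun
def to(x,y,z,yaw):
    "shift in tool axes (tool down) and turn to a target"
    s=sense();R=Ro.from_euler('xyz',s['tcp_rot'],degrees=True).as_matrix()
    d=R.T@(np.array([x,y,z])-s['tool_pos'])
    r=(Ro.from_matrix(R).inv()*Ro.from_euler('xyz',[180,0,yaw],degrees=True)).as_rotvec()
    print('at',np.round(s['tool_pos'],1),np.round(s['tcp_rot'],2),'shift',np.round(d,1),'turn',np.round(r,3))
E
python3 - <<'E'
from h import *
c=eyes.get_calibration('wrist');print(np.round(c['mount'],3),np.round(c['intrinsics']))
s,p,d,c=snap('top')
m,o=fitclips('top',s,p,d,c,20)
for a,w in o: print(a,np.round(w.mean(0)), np.round(clippose(w),1))
to(560,-60,330,0)
E
```

```text
[[  -0.      -0.954   -0.301   76.587]
 [   1.      -0.      -0.       0.578]
 [   0.      -0.301    0.954 -143.317]
 [   0.       0.       0.       1.   ]] [[422.   0. 330.]
 [  0. 422. 241.]
 [  0.   0.   1.]]
148 [ 515. -154.] [ 522.1 -147.5   43.7    1.9]
138 [498.  52.] [507.7  49.8 -11.7   1.9]
154 [ 444. -224.] [ 452.  -228.8  -32.3    1.8]
140 [502. 230.] [510.9 232.4  13.9   2. ]
149 [454. -33.] [464.5 -34.9  -8.7   1.6]
150 [445. 145.] [454.3 145.    1.6   2.2]
at [ 193.2 -568.   231.3] [-180.      0.     18.78] shift [ 510.8 -362.9  -98.7] turn [-0.     0.     0.328]
```

>>> apply_moves --pt "0 0 0 0 0 0.164" --pt "0 0 0 0 0 0.164" --pt "24 -44 -2 0 0 0" --pt "24 -44 -2 0 0 0" --pt "24 -44 -2 0 0 0"

```text
time: 2.28
tool_pos: [265.7, -434.8, 237.3]
tcp_rot: [180.0, -0.0, -0.0]
ft_force: [-0.1, 0.5, -0.1]
finger_gap: 85.7
grip_force: 0.0
```

>>> apply_moves --pt "24 -44 -2 0 0 0" --pt "24 -44 -2 0 0 0" --pt "24 -44 -2 0 0 0" --pt "24 -44 -2 0 0 0" --pt "24 -44 -2 0 0 0"

```text
time: 2.9
tool_pos: [385.8, -214.7, 247.6]
tcp_rot: [180.0, -0.0, -0.0]
ft_force: [1.0, -0.9, -0.0]
finger_gap: 85.4
grip_force: 0.0
```

>>> apply_moves --pt "24 -44 -2 0 0 0" --pt "24 -44 -2 0 0 0" --pt "24 -44 -2 0 0 0" --pt "24 -44 -2 0 0 0" --pt "24 -44 -2 0 0 0"

```text
time: 3.52
tool_pos: [506.0, 5.5, 257.6]
tcp_rot: [180.0, -0.0, -0.0]
ft_force: [0.4, -0.7, 0.6]
finger_gap: 85.2
grip_force: 0.0
```

```bash
python3 - <<'E'
from h import *
s,p,d,c=snap('wrist','w1.png')
print(s['tool_pos'],s['tcp_rot'])
m,o=fitclips('wrist',s,p,d,c,200)
for a,w in o: print(a,np.round(w.mean(0)), np.round(clippose(w),2))
for t in ['groove_1','carrier']:
    print(t,[(np.round(q['xyz'],1).tolist(),round(q['confidence'],2)) for q in models.place_of(t,'wrist')])
E
```

```text
[505.99263113   5.49970754 257.64712155] [ 1.79989624e+02 -4.28945411e-02 -4.98348805e-03]
934 [ 517. -153.] [ 523.66 -146.61   44.54    0.95]
988 [504. 230.] [512.64 232.37  13.71   1.44]
926 [500.  52.] [509.32  49.99 -11.98   0.92]
871 [457. -33.] [466.07 -34.28  -8.51   0.98]
878 [447. 145.] [456.09 145.04   1.54   1.12]
919 [ 447. -223.] [ 454.25 -227.53  -31.89    1.69]
groove_1 [([645.9, -136.0, 55.9], 0.94), ([651.7, -67.8, 56.4], 0.7)]
carrier [([662.9, -2.8, -0.3], 0.78)]
```

View pics/w1.png

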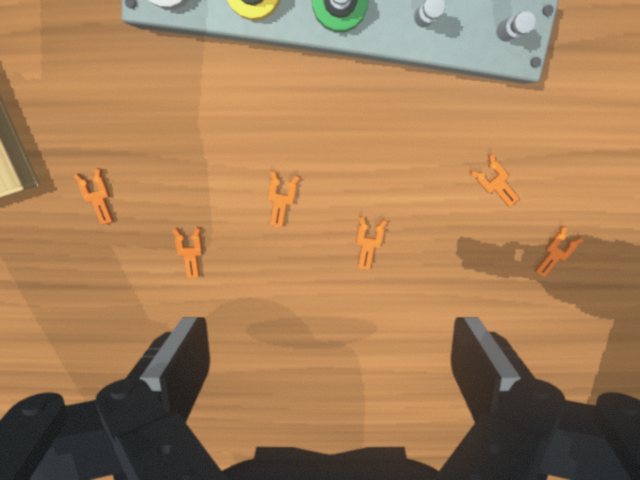

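>>> apply_moves --pt "-16.6 9 42 0 0 0" --pt "-16.6 9 42 0 0 0" --pt "-16.6 9 42 0 0 0" --pt "-16.6 9 42 0 0 0" --pt "0 0 0 0 0 0.148" --fingers 36

```text
time: 4.3
tool_pos: [434.1, -32.8, 84.9]
tcp_rot: [180.0, 0.5, -8.7]
ft_force: [0.1, -0.2, 0.4]
finger_gap: 36.4
grip_force: 0.0
```

```bash
cat >> h.py <<'E'
def look(f=None,near=None,minpx=800):
    s,p,d,c=snap('wrist',f)
    m,o=fitclips('wrist',s,p,d,c,minpx)
    R=[]
    for a,w in o:
        q=clippose(w);R.append(q)
        t=np.radians(q[2]);l=(w-np.array(q[:2]))@[np.cos(t),np.sin(t)]
        print('clip',a,np.round(q,2),'ends',np.round(np.percentile(l,[.3,99.7]),1),'grip at',np.round([q[0]-27*np.cos(t),q[1]-27*np.sin(t)],1))
    return R
E
python3 - <<'E'
from h import *
R=look('w2.png')
q=min(R,key=lambda q:np.hypot(q[0]-466,q[1]+34));t=np.radians(q[2])
to(q[0]-27*np.cos(t),q[1]-27*np.sin(t),1,q[2]);print(sense()['finger_gap'])
E
```

```text
clip 3509 [ 523.16 -146.3    44.71    0.99] ends [-37.1  15.8] grip at [ 504.  -165.3]
clip 1141 [488.19  52.81 150.58  17.19] ends [-38.4  16.1] grip at [511.7  39.5]
clip 2504 [466.1  -34.54  -8.84   0.81] ends [-37.   15.5] grip at [439.4 -30.4]
clip 2512 [455.97 143.16  -0.71   2.07] ends [-36.5  16.4] grip at [429.  143.5]
at [436.2 -33.   87. ] [179.98   0.25  -9.26] shift [ 3.2 -3.1 86. ] turn [ 0.     0.004 -0.007]
36.04388300201904
```

View pics/w2.png

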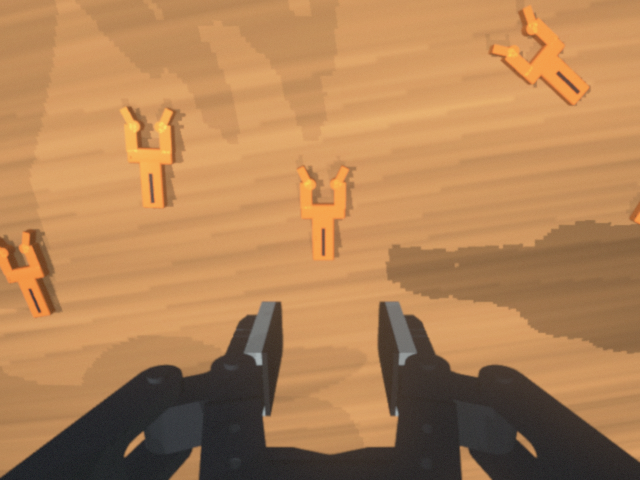

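>>> apply_moves --pt "1.1 -1 27 0 0 0" --pt "1.1 -1.1 27 0 0 0" --pt "1 -1 25 0 0 -0.007" --pt "0 0 7 0 0 0" --pt "0 0 0 0 0 0" --fingers 26

```text
time: 4.97
tool_pos: [442.6, -29.9, 3.7]
tcp_rot: [180.0, 0.0, -8.1]
ft_force: [-0.8, 0.3, 0.8]
finger_gap: 26.0
grip_force: 0.0
```

```bash
python3 - <<'E'
from h import *
to(439.4,-30.4,1,-8.8);s=sense();print(s['ft_force'],s['finger_gap'])
E
```

```text
at [442.6 -29.9   3.7] [180.     0.    -8.07] shift [-3.1  1.   2.7] turn [0.    0.    0.013]
[-0.80324748  0.3012503   0.8477669 ] 26.024530173332924
```

>>> apply_moves --pt "-3 1 0 0 0 0.012" --pt "0 0 2.7 0 0 0" --pt "0 0 0 0 0 0" --pt "0 0 0 0 0 0" --pt "0 0 0 0 0 0"

```text
time: 5.6
tool_pos: [439.5, -30.1, 0.7]
tcp_rot: [-180.0, -0.0, -8.8]
ft_force: [-0.3, 0.8, 0.8]
finger_gap: 25.7
grip_force: 0.0
```

>>> apply_moves --pt "0 0 0 0 0 0" --pt "0 0 0 0 0 0" --pt "0 0 0 0 0 0" --pt "0 0 0 0 0 0" --pt "0 0 0 0 0 0" --fingers 5 --grip_force 60

```text
time: 6.22
tool_pos: [439.6, -30.1, 0.8]
tcp_rot: [-180.0, -0.0, -8.8]
ft_force: [-1.8, 0.4, 4.7]
finger_gap: 9.2
grip_force: 59.1
```

>>> apply_moves --pt "0 0 -10 0 0 0" --pt "0 0 -25 0 0 0" --pt "0 0 -30 0 0 0" --pt "0 0 -25 0 0 0" --pt "16 -8 0 0 0 0"

```text
time: 6.85
tool_pos: [458.0, -25.1, 93.5]
tcp_rot: [180.0, -0.3, -8.8]
ft_force: [0.3, -0.3, -0.1]
finger_gap: 9.5
grip_force: 58.6
```

>>> apply_moves --pt "32 -15 0 0 0 0" --pt "32 -15 0 0 0 0" --pt "32 -15 0 0 0 0" --pt "16 -7 0 0 0 0" --pt "0 0 0 0 0 0"

```text
time: 7.48
tool_pos: [575.7, 10.0, 90.7]
tcp_rot: [-180.0, -0.0, -8.7]
ft_force: [-0.3, 0.7, -1.0]
finger_gap: 9.6
grip_force: 58.7
```

```bash
python3 - <<'E'
from h import *
s,p,d,c=snap('wrist','w3.png')
print(s['tool_pos'],s['tcp_rot'],s['finger_gap'],s['grip_force'])
print([(np.round(q['xyz'],1).tolist(),round(q['confidence'],2)) for q in models.place_of('groove_1','wrist')])
print([(np.round(q['xyz'],1).tolist(),round(q['confidence'],2)) for q in models.place_of('clip_1','wrist')])
E
```

```text
[575.73645781   9.96396185  90.7470794 ] [-1.79998685e+02 -7.69839817e-03 -8.74404385e+00] 9.580596788612441 58.65654230117798
[([666.9, -2.0, 52.4], 0.86), ([672.9, 67.0, 55.0], 0.73), ([458.6, 145.3, -1.7], 0.7), ([653.4, -64.3, 57.7], 0.67)]
[([526.2, -146.9, 4.1], 0.85), ([513.4, 234.2, 3.1], 0.81), ([509.3, 51.1, -1.3], 0.68), ([604.4, 2.2, 90.8], 0.56), ([457.7, 146.2, -0.2], 0.46)]
```

View pics/w3.png

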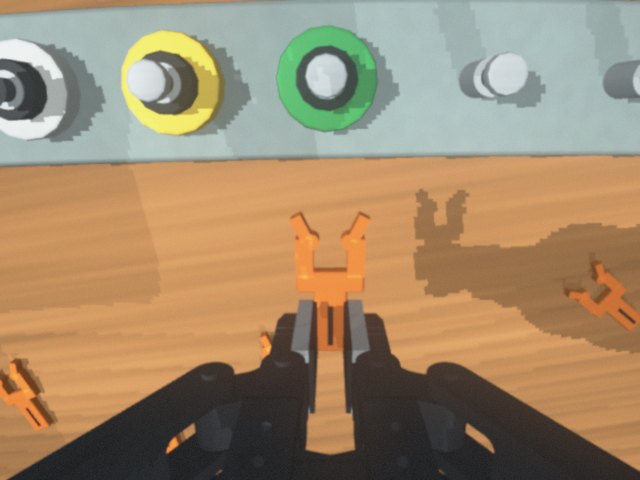

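```bash
cat >> h.py <<'E'
def circ(p,guess,r=26):
    u,v=guess;sub=p[v-r:v+r,u-r:u+r];hsv=cv2.cvtColor(sub,cv2.COLOR_RGB2HSV)
    m=((hsv[...,1]<45)&(hsv[...,2]>165)).astype(np.uint8)
    k,l,st,ce=cv2.connectedComponentsWithStats(m)
    i=min(range(1,k),key=lambda i:np.hypot(*(ce[i]-r))-st[i,4]/20)
    (x,y),rad=cv2.minEnclosingCircle(np.argwhere(l==i)[:,::-1].astype(np.float32))
    return np.array([x+u-r,y+v-r]),rad,st[i,4]
E
python3 - <<'E'
from h import *
p=cv2.imread('pics/w3.png')[:,:,::-1].copy()
s=sense();c=eyes.get_calibration('wrist')
for g0 in [(326,75),(148,80),(508,73)]:
    q=circ(p,g0);print(g0,q,world('wrist',s,c,[g0],z=67.),world('wrist',s,c,[q[0]],z=67.))
for z in (95.,97.): print(z,world('wrist',s,c,[(331,268),(315,350),(345,350),(297,268),(364,268),(291,216),(369,216)],z=z).round(1).tolist())
E
```

```text
(326, 75) (array([326.23529434,  75.70588303]), 21.82077407836914, np.int32(1345)) [[662.09509217  -3.31855777  67.        ]] [[661.83640655  -3.36626433  67.        ]]
(148, 80) (array([145.25423813,  79.8446331 ]), 21.097225189208984, np.int32(1244)) [[671.16969155  62.93824658  67.        ]] [[671.40279082  63.95973666  67.        ]]
(508, 73) (array([507.5       ,  63.79787254]), 30.535627365112305, np.int32(1970)) [[652.96089123 -70.75529364  67.        ]] [[656.24412284 -70.71591629  67.        ]]
95.0 [[596.9, 4.9, 95.0], [565.1, 15.9, 95.0], [563.4, 4.8, 95.0], [598.7, 16.7, 95.0], [595.1, -6.5, 95.0], [617.6, 15.4, 95.0], [613.5, -10.7, 95.0]]
97.0 [[597.7, 4.8, 97.0], [566.3, 15.7, 97.0], [564.6, 4.6, 97.0], [599.5, 16.5, 97.0], [595.9, -6.5, 97.0], [618.1, 15.2, 97.0], [614.1, -10.5, 97.0]]
```

>>> apply_moves --pt "0 0 15 0 0 -0.016" --pt "0 0 15 0 0 0" --pt "0 0 7.4 0 0 0" --pt "0 0 0 0 0 0" --pt "0 0 0 0 0 0"

```text
time: 8.25
tool_pos: [575.3, 9.7, 53.5]
tcp_rot: [-180.0, -0.0, -7.9]
ft_force: [0.1, -0.7, 0.2]
finger_gap: 9.4
grip_force: 58.7
```

```bash
cat >> h.py <<'E'
def fitcheck(G,f=None,off=27.,pr=True):
    "clip in hand against groove G=(x,y): all from one picture"
    s,p,d,c=snap('wrist',f);print('tcp',np.round(s['tool_pos'],1),np.round(s['tcp_rot'],1),'gap',round(s['finger_gap'],1),'F',np.round(s['ft_force'],1))
    hsv=cv2.cvtColor(p,cv2.COLOR_RGB2HSV);m=cv2.inRange(hsv,(4,130,90),(18,255,255))
    v,u=np.nonzero(m);dd=d[v,u];ok=dd>0;w=world('wrist',s,c,np.c_[u,v][ok],depth=dd[ok])
    R=Ro.from_euler('xyz',s['tcp_rot'],degrees=True).as_matrix();q=(w-s['tool_pos'])@R
    k=(abs(q[:,1])<25)&(q[:,0]>-30)&(q[:,0]<60)&(abs(q[:,2])<14)
    b=k&(q[:,0]>14)&(q[:,0]<20)
    h=np.median(w[b,2]) if b.any() else np.nan
    print('clip top z (bridge)',np.round(h,1),'expected',round(s['tool_pos'][2]+5.2,1),'n',b.sum())
    # plane-based clip fit
    uv=np.c_[u,v][ok][k];W=world('wrist',s,c,uv,z=s['tool_pos'][2]+5.2)[:,:2]
    P=clippose(W);print('clip pose',np.round(P,2))
    g0=pix('wrist',s,c,[G[0],G[1],67.])[0];g0=np.round(g0).astype(int);
    try:
        ce,r,n=circ(p,g0);H=world('wrist',s,c,[ce],z=67.)[0]
        a=g0;z=[];
        for i in range(-6,7,3):
            for j in range(-6,7,3):
                t=ce.astype(int)+[i,j];
                if d[t[1],t[0]]>0: z.append(world('wrist',s,c,[t],depth=[d[t[1],t[0]]])[0][2])
        print('head',np.round(H[:2],1),'rad px',round(r,1),'head z',np.round(np.median(z),1))
        dv=H[:2]-P[:2];t=np.radians(s['tcp_rot'][2]);print('forward',round(dv@[np.cos(t),np.sin(t)],1),'tool y',round(dv@[np.sin(t),-np.cos(t)],1))
    except Exception as e: print(e)
E
python3 - <<'E'
from h import *
fitcheck((661.9,-3.3),'w4.png')
E
```

```text
tcp [575.3   9.7  53.5] [-180.    -0.    -7.9] gap 9.4 F [ 0.1 -0.7  0.2]
clip top z (bridge) 59.2 expected 58.7 n 994
clip pose [602.28   5.39  -7.61   0.92]
head [663.5  -2.7] rad px 27.3 head z 67.8
forward 61.8 tool y -0.4
```

>>> apply_moves --pt "12 0 0 0 0 0" --pt "12 0 0 0 0 0" --pt "12 0 0 0 0 0" --pt "6 0 0 0 0 0" --pt "0 0 0 0 0 0" --grip_force 80

```text
time: 8.93
tool_pos: [617.1, 3.8, 53.0]
tcp_rot: [-180.0, 0.0, -7.9]
ft_force: [-0.2, -0.0, -0.8]
finger_gap: 8.6
grip_force: 80.0
```

>>> apply_moves --pt "4 0 0 0 0 0" --pt "4 0 0 0 0 0" --pt "4 0 0 0 0 0" --pt "3 0 0 0 0 0" --pt "0 0 0 0 0 0"

```text
time: 9.55
tool_pos: [631.7, 2.0, 53.0]
tcp_rot: [-180.0, -0.0, -7.9]
ft_force: [-0.7, 0.4, -1.1]
finger_gap: 8.3
grip_force: 80.0
```

```bash
python3 - <<'E'
from h import *
fitcheck((661.9,-3.3),'w5.png')
E
```

```text
tcp [631.7   2.   53. ] [-180.    -0.    -7.9] gap 8.3 F [-0.7  0.4 -1.1]
clip top z (bridge) 58.6 expected 58.2 n 972
clip pose [657.84  -2.04  -7.28   1.06]
head [663.9  -2.8] rad px 23.5 head z 67.7
forward 6.1 tool y -0.1
```

View pics/w5.png

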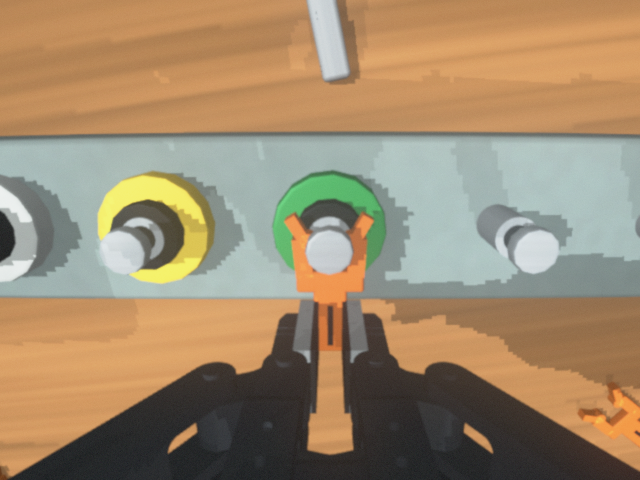

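>>> apply_moves --pt "2 0 0 0 0 0" --pt "1.5 0 0 0 0 0" --pt "0 0 0 0 0 0" --pt "0 0 0 0 0 0" --pt "0 0 0 0 0 0"

```text
time: 10.22
tool_pos: [635.2, 1.4, 53.3]
tcp_rot: [-180.0, -0.0, -7.9]
ft_force: [0.0, 0.7, -0.8]
finger_gap: 8.7
grip_force: 80.1
```

>>> apply_moves --pt "1.5 0 0 0 0 0" --pt "0 0 0 0 0 0" --pt "0 0 0 0 0 0" --pt "0 0 0 0 0 0" --pt "0 0 0 0 0 0"

```text
time: 10.85
tool_pos: [636.5, 1.2, 53.2]
tcp_rot: [180.0, 0.0, -7.9]
ft_force: [-0.6, -0.8, -0.3]
finger_gap: 8.5
grip_force: 80.1
```

```bash
python3 - <<'E'
from h import *
fitcheck((661.9,-3.3),'w6.png')
E
```

```text
tcp [636.5   1.2  53.2] [180.    0.   -7.9] gap 8.5 F [-0.6 -0.8 -0.3]
clip top z (bridge) 58.8 expected 58.4 n 684
clip pose [661.99  -2.82  -7.59   0.91]
head [663.9  -2.7] rad px 23.3 head z 67.7
forward 1.9 tool y -0.4
```

>>> apply_moves --pt "1.0 0 0 0 0 0" --pt "0 0 0 0 0 0" --pt "0 0 0 0 0 0" --pt "0 0 0 0 0 0" --pt "0 0 0 0 0 0"

```text
time: 11.52
tool_pos: [637.1, 1.1, 53.0]
tcp_rot: [-180.0, 0.0, -7.9]
ft_force: [-4.2, 0.5, 0.7]
finger_gap: 8.6
grip_force: 80.3
```

>>> apply_moves --pt "1.0 0 0 0 0 0" --pt "0 0 0 0 0 0" --pt "0 0 0 0 0 0" --pt "0 0 0 0 0 0" --pt "0 0 0 0 0 0"

```text
time: 12.15
tool_pos: [637.3, 1.2, 52.8]
tcp_rot: [180.0, 0.2, -7.9]
ft_force: [-8.9, 0.7, 4.1]
finger_gap: 8.3
grip_force: 80.6
```

>>> apply_moves --pt "1.0 0 0 0 0 0" --pt "0 0 0 0 0 0" --pt "0 0 0 0 0 0" --pt "0 0 0 0 0 0" --pt "0 0 0 0 0 0"

```text
time: 12.78
tool_pos: [637.4, 1.1, 52.6]
tcp_rot: [180.0, 0.3, -7.9]
ft_force: [-12.7, 1.4, 5.8]
finger_gap: 8.7
grip_force: 80.9
```

```bash
python3 - <<'E'
from h import *
fitcheck((661.9,-3.3),'w7.png')
E
```

```text
tcp [637.4   1.1  52.6] [180.    0.3  -7.9] gap 8.7 F [-12.7   1.4   5.8]
clip top z (bridge) 58.5 expected 57.8 n 535
clip pose [662.34  -2.78  -7.55   1.14]
head [664.3  -2.9] rad px 23.3 head z 67.8
forward 1.9 tool y -0.2
```

>>> apply_moves --pt "-2.5 0 0 0 0 0" --pt "0 0 0 0 0 0" --pt "0 0 0 0 0 0" --pt "0 0 0 0 0 0" --pt "0 0 0 0 0 0"

```text
time: 13.45
tool_pos: [637.0, 1.2, 53.1]
tcp_rot: [-180.0, 0.0, -7.9]
ft_force: [-2.3, 0.1, -0.9]
finger_gap: 8.2
grip_force: 80.0
```

>>> apply_moves --pt "0 0 0 0 0 0" --pt "0 0 0 0 0 0" --pt "0 0 0 0 0 0" --pt "-12 0 -5 0 0 0" --pt "-25 0 -25 0 0 0" --fingers 30

```text
time: 14.08
tool_pos: [598.3, 6.3, 81.8]
tcp_rot: [180.0, 0.2, -7.9]
ft_force: [-0.9, -0.3, -0.5]
finger_gap: 29.8
grip_force: 0.0
```

>>> apply_moves --pt "-25 0 -25 0 0 0" --pt "-20 0 -20 0 0 0" --pt "0 0 0 0 0 0" --pt "0 0 0 0 0 0" --pt "0 0 0 0 0 0"

```text
time: 14.7
tool_pos: [555.5, 12.3, 127.0]
tcp_rot: [180.0, 0.1, -7.9]
ft_force: [-0.4, -1.0, -0.9]
finger_gap: 29.9
grip_force: 0.0
```

```bash
python3 - <<'E'
from h import *
look('w8.png')
to(482.9,55.6,90,-12)
E
```

```text
clip 2688 [666.19  -3.53  -6.48   2.9 ] ends [-40.8  22.3] grip at [ 6.394e+02 -5.000e-01]
clip 1701 [ 524.37 -145.88   44.9     0.78] ends [-38.4  16.2] grip at [ 505.2 -164.9]
clip 1694 [513.13 231.63  12.98   2.31] ends [-36.8  16. ] grip at [486.8 225.6]
at [555.5  12.3 127. ] [ 1.7999e+02  1.0000e-01 -7.8700e+00] shift [-77.8 -33.   37.2] turn [0.    0.002 0.072]
```

View pics/w8.png

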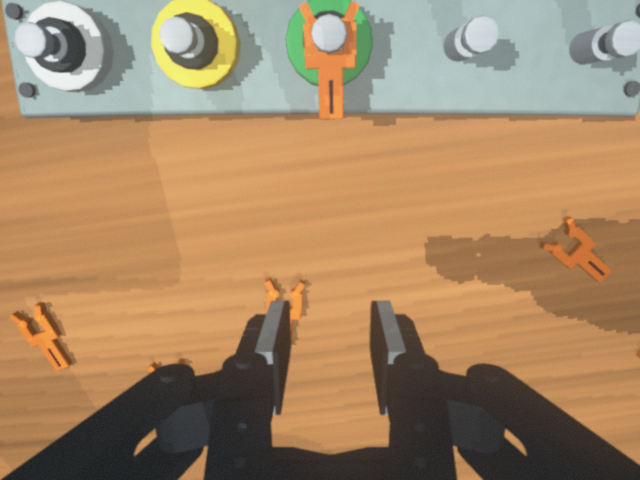

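>>> apply_moves --pt "-26 -11 12.5 0 0 0" --pt "-26 -11 12.5 0 0 0" --pt "-26 -11 12.2 0 0 0" --pt "0 0 0 0 0 0.072" --pt "0 0 0 0 0 0"

```text
time: 15.38
tool_pos: [482.7, 55.8, 90.3]
tcp_rot: [180.0, 0.1, -11.9]
ft_force: [-0.3, 0.0, -0.4]
finger_gap: 30.2
grip_force: 0.0
```

>>> apply_moves --pt "0 0 0 0 0 0" --pt "0 0 0 0 0 0" --pt "0 0 0 0 0 0" --pt "0 0 0 0 0 0" --pt "0 0 0 0 0 0" --fingers 26

```text
time: 16.0
tool_pos: [483.0, 55.7, 91.0]
tcp_rot: [180.0, 0.0, -12.0]
ft_force: [-0.6, -0.7, 0.1]
finger_gap: 26.2
grip_force: 0.0
```

```bash
python3 - <<'E'
from h import *
R=look()
q=min(R,key=lambda q:np.hypot(q[0]-509,q[1]-50));t=np.radians(q[2])
to(q[0]-27*np.cos(t),q[1]-27*np.sin(t),1,q[2])
E
```

```text
clip 2316 [509.61  50.06 -11.49   0.81] ends [-36.9  15.5] grip at [483.2  55.4]
clip 2491 [512.75 231.37  12.78   1.88] ends [-36.3  15.8] grip at [486.4 225.4]
clip 2112 [456.71 144.51   0.97   1.11] ends [-37.4  16. ] grip at [429.7 144.1]
at [483.   55.7  91. ] [-180.      0.    -11.98] shift [ 0.2  0.2 90. ] turn [-0.     0.    -0.009]
```

>>> apply_moves --pt "0.2 0.2 30 0 0 -0.009" --pt "0 0 30 0 0 0" --pt "0 0 20 0 0 0" --pt "0 0 10 0 0 0" --pt "0 0 0 0 0 0"

```text
time: 16.68
tool_pos: [483.3, 55.5, 1.1]
tcp_rot: [-180.0, 0.0, -11.5]
ft_force: [0.5, 0.1, 0.0]
finger_gap: 26.0
grip_force: 0.0
```

>>> apply_moves --pt "0 0 0 0 0 0" --pt "0 0 0 0 0 0" --pt "0 0 0 0 0 0" --pt "0 0 0 0 0 0" --pt "0 0 0 0 0 0" --fingers 5 --grip_force 80

```text
time: 17.3
tool_pos: [483.9, 55.5, 1.8]
tcp_rot: [-180.0, -0.1, -11.5]
ft_force: [-1.5, -0.0, 6.9]
finger_gap: 8.5
grip_force: 78.7
```

>>> apply_moves --pt "0 0 -10 0 0 0" --pt "0 0 -20 0 0 0" --pt "0 0 -22.5 0 0 -0.065" --pt "0 0 0 0 0 0" --pt "0 0 0 0 0 0"

```text
time: 17.92
tool_pos: [482.8, 55.5, 53.0]
tcp_rot: [180.0, 0.0, -7.8]
ft_force: [-1.2, -0.0, -0.6]
finger_gap: 8.2
grip_force: 78.4
```

```bash
python3 - <<'E'
from h import *
to(586.2,76.7,53.3,-7.8);print(sense()['finger_gap'])
E
```

```text
at [482.8  55.5  53. ] [ 1.80e+02  2.00e-02 -7.82e+00] shift [ 99.5 -35.1  -0.4] turn [ 0.  0. -0.]
8.238073397800513
```

>>> apply_moves --pt "25 -9 0 0 0 0" --pt "25 -9 0 0 0 0" --pt "25 -9 0 0 0 0" --pt "15 -5 0 0 0 0" --pt "9.5 -3.1 0 0 0 0"

```text
time: 18.55
tool_pos: [586.1, 76.9, 51.9]
tcp_rot: [180.0, 0.1, -7.8]
ft_force: [-0.1, -0.0, -0.1]
finger_gap: 8.6
grip_force: 78.4
```

>>> apply_moves --pt "0 0 0 0 0 0" --pt "0 0 0 0 0 0" --pt "0 0 0 0 0 0" --pt "0 0 0 0 0 0" --pt "0 0 0 0 0 0"

```text
time: 19.18
tool_pos: [586.4, 76.8, 53.7]
tcp_rot: [-180.0, -0.0, -7.8]
ft_force: [-0.4, 0.2, -0.6]
finger_gap: 7.9
grip_force: 78.4
```

```bash
python3 - <<'E'
from h import *
fitcheck((672.4,64.9),'w9.png')
E
```

```text
tcp [586.4  76.8  53.7] [-180.    -0.    -7.8] gap 7.9 F [-0.4  0.2 -0.6]
clip top z (bridge) 58.4 expected 58.9 n 1011
clip pose [613.41  72.87  -7.76   1.02]
head [672.8  64.6] rad px 28.1 head z 67.7
forward 59.9 tool y 0.2
```

>>> apply_moves --pt "12 0 -0.7 0 0 0" --pt "12 0 0 0 0 0" --pt "12 0 0 0 0 0" --pt "6 0 0 0 0 0" --pt "0 0 0 0 0 0"

```text
time: 19.85
tool_pos: [628.5, 71.0, 54.0]
tcp_rot: [180.0, 0.0, -7.8]
ft_force: [-0.2, 0.1, -0.7]
finger_gap: 8.6
grip_force: 78.4
```

>>> apply_moves --pt "4 0 0 0 0 0" --pt "4 0 0 0 0 0" --pt "3 0 0 0 0 0" --pt "0 0 0 0 0 0" --pt "0 0 0 0 0 0"

```text
time: 20.48
tool_pos: [638.8, 69.7, 54.0]
tcp_rot: [180.0, 0.0, -7.7]
ft_force: [-2.1, -0.5, -1.7]
finger_gap: 8.3
grip_force: 78.3
```

>>> apply_moves --pt "2.5 0 0 0 0 0" --pt "2.5 0 0 0 0 0" --pt "2 0 0 0 0 0" --pt "0 0 0 0 0 0" --pt "0 0 0 0 0 0"

```text
time: 21.1
tool_pos: [646.2, 68.7, 54.4]
tcp_rot: [-180.0, -0.0, -7.7]
ft_force: [-0.8, -0.5, -0.5]
finger_gap: 8.1
grip_force: 78.5
```

```bash
python3 - <<'E'
from h import *
fitcheck((672.4,64.9),'w10.png')
E
```

```text
tcp [646.2  68.7  54.4] [-180.    -0.    -7.7] gap 8.1 F [-0.8 -0.5 -0.5]
clip top z (bridge) 59.1 expected 59.6 n 646
clip pose [671.71  64.75  -7.58   0.9 ]
head [673.6  64.5] rad px 23.2 head z 67.6
forward 1.9 tool y -0.0
```

>>> apply_moves --pt "1 0 0 0 0 0" --pt "1 0 0 0 0 0" --pt "0 0 0 0 0 0" --pt "0 0 0 0 0 0" --pt "0 0 0 0 0 0"

```text
time: 21.78
tool_pos: [646.8, 68.6, 53.8]
tcp_rot: [180.0, 0.1, -7.7]
ft_force: [-6.3, 0.6, 2.8]
finger_gap: 8.2
grip_force: 78.8
```

>>> apply_moves --pt "1 0 0 0 0 0" --pt "0 0 0 0 0 0" --pt "0 0 0 0 0 0" --pt "0 0 0 0 0 0" --pt "0 0 0 0 0 0"

```text
time: 22.4
tool_pos: [646.9, 68.7, 53.4]
tcp_rot: [180.0, 0.3, -7.7]
ft_force: [-8.9, 1.4, 3.4]
finger_gap: 8.1
grip_force: 79.0
```

>>> apply_moves --pt "-2 0 0 0 0 0" --pt "0 0 0 0 0 0" --pt "0 0 0 0 0 0" --pt "0 0 0 0 0 0" --pt "0 0 0 0 0 0"

```text
time: 23.02
tool_pos: [646.7, 68.6, 54.0]
tcp_rot: [180.0, 0.0, -7.7]
ft_force: [-2.7, 1.2, -0.9]
finger_gap: 8.7
grip_force: 78.3
```

>>> apply_moves --pt "0 0 0 0 0 0" --pt "0 0 0 0 0 0" --pt "0 0 0 0 0 0" --pt "-12 0 -5 0 0 0" --pt "-25 0 -25 0 0 0" --fingers 28

```text
time: 23.65
tool_pos: [608.3, 73.5, 82.8]
tcp_rot: [180.0, 0.2, -7.8]
ft_force: [-0.7, 0.0, 0.9]
finger_gap: 28.0
grip_force: 0.0
```

>>> apply_moves --pt "-25 0 -25 0 0 0" --pt "-20 0 -20 0 0 0" --pt "0 0 0 0 0 0" --pt "0 0 0 0 0 0" --pt "0 0 0 0 0 0"

```text
time: 24.28
tool_pos: [565.4, 79.5, 128.0]
tcp_rot: [180.0, 0.1, -7.8]
ft_force: [0.4, 0.4, -1.1]
finger_gap: 28.1
grip_force: 0.0
```

```bash
python3 - <<'E'
from h import *
look('w11.png')
to(429.6,144.1,90,1)
E
```

```text
clip 2641 [675.19  64.17  -6.94   2.78] ends [-41.   22.4] grip at [648.4  67.4]
clip 2747 [663.77 -20.03 -11.47   4.35] ends [-41.3  23. ] grip at [637.3 -14.7]
clip 1645 [513.37 231.93  12.95   1.62] ends [-37.3  15.9] grip at [487.1 225.9]
at [565.4  79.5 128. ] [ 1.7998e+02  1.0000e-01 -7.7600e+00] shift [-143.2  -45.7   38.2] turn [ 0.     0.002 -0.153]
```

>>> apply_moves --pt "-36 -11.4 9.6 0 0 0" --pt "-36 -11.4 9.5 0 0 0" --pt "-36 -11.4 9.5 0 0 0" --pt "-35.2 -11.4 9.5 0 0 0" --pt "0 0 0 0 0 -0.153"

```text
time: 24.95
tool_pos: [426.8, 144.7, 88.9]
tcp_rot: [180.0, 0.3, 1.3]
ft_force: [0.3, 0.1, 0.8]
finger_gap: 28.0
grip_force: 0.0
```

>>> apply_moves --pt "0 0 0 0 0 0" --pt "0 0 0 0 0 0" --pt "0 0 0 0 0 0" --pt "0 0 0 0 0 0" --pt "0 0 0 0 0 0" --fingers 26

```text
time: 25.58
tool_pos: [430.1, 144.1, 91.1]
tcp_rot: [-180.0, -0.0, 1.0]
ft_force: [0.5, 0.2, 0.6]
finger_gap: 25.7
grip_force: 0.0
```

```bash
python3 - <<'E'
from h import *
R=look('w12.png')
q=min(R,key=lambda q:np.hypot(q[0]-456,q[1]-144));t=np.radians(q[2])
to(q[0]-27*np.cos(t),q[1]-27*np.sin(t),1.5,q[2])
E
```

```text
clip 2529 [512.46 232.41  13.42   1.15] ends [-36.3  15.7] grip at [486.2 226.1]
clip 2376 [456.28 145.4    1.4    0.79] ends [-36.8  15.4] grip at [429.3 144.7]
at [430.  144.1  91.1] [180.    -0.     0.99] shift [-0.7 -0.7 89.6] turn [ 0.    -0.    -0.007]
```

>>> apply_moves --pt "-0.7 -0.7 30 0 0 -0.007" --pt "0 0 30 0 0 0" --pt "0 0 20 0 0 0" --pt "0 0 9.6 0 0 0" --pt "0 0 0 0 0 0"

```text
time: 26.25
tool_pos: [429.3, 144.9, 1.4]
tcp_rot: [180.0, 0.0, 1.4]
ft_force: [-0.8, -0.3, 0.7]
finger_gap: 26.0
grip_force: 0.0
```

>>> apply_moves --pt "0 0 0 0 0 0" --pt "0 0 0 0 0 0" --pt "0 0 0 0 0 0" --pt "0 0 0 0 0 0" --pt "0 0 0 0 0 0" --fingers 5

```text
time: 26.88
tool_pos: [429.9, 145.0, 2.5]
tcp_rot: [-180.0, -0.1, 1.4]
ft_force: [-1.5, -1.5, 6.5]
finger_gap: 8.1
grip_force: 78.8
```

>>> apply_moves --pt "0 0 -10 0 0 0" --pt "0 0 -20 0 0 0" --pt "0 0 -22.5 0 0 0" --pt "0 0 0 0 0 0.16" --pt "0 0 0 0 0 0"

```text
time: 27.5
tool_pos: [429.6, 144.9, 54.8]
tcp_rot: [-180.0, -0.1, -7.7]
ft_force: [-0.1, -0.9, -0.6]
finger_gap: 8.5
grip_force: 78.4
```

>>> apply_moves --pt "40 -5 0 0 0 0" --pt "40 -5 0 0 0 0" --pt "40 -5 0 0 0 0" --pt "30 -5 0 0 0 0" --pt "15 -2 0 0 0 0"

```text
time: 28.12
tool_pos: [596.8, 144.2, 53.6]
tcp_rot: [180.0, 0.0, -7.5]
ft_force: [0.3, -0.7, -0.6]
finger_gap: 7.9
grip_force: 78.4
```

>>> apply_moves --pt "0 0 0 0 0 0" --pt "0 0 0 0 0 0" --pt "0 0 0 0 0 0" --pt "0 0 0 0 0 0" --pt "0 0 0 0 0 0"

```text
time: 28.75
tool_pos: [595.5, 144.5, 54.2]
tcp_rot: [-180.0, -0.0, -7.7]
ft_force: [-0.2, -0.5, -1.2]
finger_gap: 8.4
grip_force: 78.4
```

```bash
python3 - <<'E'
from h import *
fitcheck((681.9,132.3),'w13.png')
E
```

```text
tcp [595.5 144.5  54.2] [-180.    -0.    -7.7] gap 8.4 F [-0.2 -0.5 -1.2]
clip top z (bridge) 58.2 expected 59.4 n 999
clip pose [622.89 140.23  -7.35   1.05]
head [682.1 132. ] rad px 27.4 head z 67.8
forward 59.8 tool y 0.2
```

>>> apply_moves --pt "12 0 -1 0 0 0" --pt "12 0 0 0 0 0" --pt "12 0 0 0 0 0" --pt "6 0 0 0 0 0" --pt "0 0 0 0 0 0"

```text
time: 29.42
tool_pos: [637.7, 138.6, 54.7]
tcp_rot: [180.0, 0.0, -7.8]
ft_force: [0.5, 0.1, -1.1]
finger_gap: 7.8
grip_force: 78.4
```

>>> apply_moves --pt "4 0 0 0 0 0" --pt "4 0 0 0 0 0" --pt "3 0 0 0 0 0" --pt "0 0 0 0 0 0" --pt "0 0 0 0 0 0"

```text
time: 30.05
tool_pos: [647.9, 137.2, 54.8]
tcp_rot: [180.0, 0.0, -7.7]
ft_force: [-1.5, 0.4, -0.4]
finger_gap: 8.1
grip_force: 78.3
```

>>> apply_moves --pt "2.5 0 0 0 0 0" --pt "2.5 0 0 0 0 0" --pt "2 0 0 0 0 0" --pt "0 0 0 0 0 0" --pt "0 0 0 0 0 0"

```text
time: 30.68
tool_pos: [655.4, 136.3, 55.2]
tcp_rot: [-180.0, -0.0, -7.8]
ft_force: [-0.1, -0.6, -0.6]
finger_gap: 8.0
grip_force: 78.5
```

```bash
python3 - <<'E'
from h import *
fitcheck((681.9,132.3),'w14.png')
E
```

```text
tcp [655.4 136.3  55.2] [-180.    -0.    -7.8] gap 8.0 F [-0.1 -0.6 -0.6]
clip top z (bridge) 59.2 expected 60.4 n 641
clip pose [681.37 132.1   -7.65   1.07]
head [682.6 131.9] rad px 23.1 head z 67.8
forward 1.3 tool y 0.1
```

>>> apply_moves --pt "1 0 0 0 0 0" --pt "1 0 0 0 0 0" --pt "0 0 0 0 0 0" --pt "0 0 0 0 0 0" --pt "0 0 0 0 0 0"

```text
time: 31.35
tool_pos: [655.9, 136.2, 54.6]
tcp_rot: [180.0, 0.1, -7.7]
ft_force: [-5.3, 0.0, 2.7]
finger_gap: 8.3
grip_force: 78.9
```

>>> apply_moves --pt "1 0 0 0 0 0" --pt "0 0 0 0 0 0" --pt "0 0 0 0 0 0" --pt "0 0 0 0 0 0" --pt "0 0 0 0 0 0"

```text
time: 31.98
tool_pos: [656.1, 136.2, 54.4]
tcp_rot: [180.0, 0.2, -7.7]
ft_force: [-9.8, 0.7, 5.6]
finger_gap: 8.4
grip_force: 79.2
```

>>> apply_moves --pt "-2 0 0 0 0 0" --pt "0 0 0 0 0 0" --pt "0 0 0 0 0 0" --pt "0 0 0 0 0 0" --pt "0 0 0 0 0 0"

```text
time: 32.6
tool_pos: [655.9, 136.2, 54.8]
tcp_rot: [180.0, 0.0, -7.7]
ft_force: [-3.2, 0.7, -1.0]
finger_gap: 7.9
grip_force: 78.4
```

>>> apply_moves --pt "0 0 0 0 0 0" --pt "0 0 0 0 0 0" --pt "0 0 0 0 0 0" --pt "-12 0 -5 0 0 0" --pt "-25 0 -25 0 0 0" --fingers 28

```text
time: 33.22
tool_pos: [617.5, 140.9, 83.5]
tcp_rot: [179.9, 0.2, -7.8]
ft_force: [0.7, 0.2, 0.5]
finger_gap: 27.9
grip_force: 0.0
```

>>> apply_moves --pt "-25 0 -25 0 0 0" --pt "-20 0 -20 0 0 0" --pt "0 0 0 0 0 0" --pt "0 0 0 0 0 0" --pt "0 0 0 0 0 0"

```text
time: 33.85
tool_pos: [574.6, 146.9, 128.7]
tcp_rot: [180.0, 0.1, -7.8]
ft_force: [0.5, -0.6, -0.2]
finger_gap: 28.3
grip_force: 0.0
```

```bash
python3 - <<'E'
from h import *
look('w15.png')
to(486.2,226.1,90,13.4)
E
```

```text
clip 2805 [672.98  47.91 -10.53   4.96] ends [-41.3  23. ] grip at [646.4  52.8]
clip 2670 [ 642.55  -28.92 -178.49   10.1 ] ends [-42.8  21.5] grip at [669.5 -28.2]
clip 1884 [676.47 132.73  -9.26   7.31] ends [-33.   15.7] grip at [649.8 137.1]
clip 1209 [518.25 233.64   7.93   6.01] ends [-30.  12.] grip at [491.5 229.9]
at [574.6 147.  128.8] [ 1.7997e+02  9.0000e-02 -7.7600e+00] shift [-98.3 -66.5  38.9] turn [ 0.     0.002 -0.369]
```

View pics/w15.png

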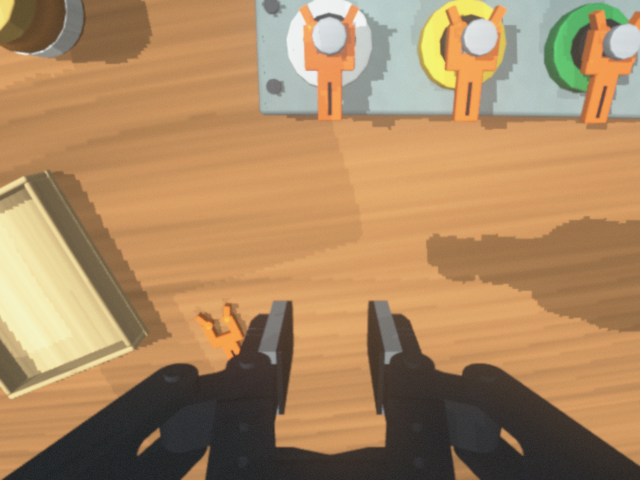

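>>> apply_moves --pt "-33 -22.2 13 0 0 0" --pt "-33 -22.2 13 0 0 0" --pt "-32.3 -22.1 12.9 0 0 0" --pt "0 0 0 0 0 -0.184" --pt "0 0 0 0 0 -0.184" --fingers 26

```text
time: 34.52
tool_pos: [485.7, 226.6, 90.0]
tcp_rot: [180.0, 0.1, 13.7]
ft_force: [0.1, -0.5, 0.3]
finger_gap: 25.9
grip_force: 0.0
```

>>> apply_moves --pt "0 0 0 0 0 0" --pt "0 0 0 0 0 0" --pt "0 0 0 0 0 0" --pt "0 0 0 0 0 0" --pt "0 0 0 0 0 0"

```text
time: 35.15
tool_pos: [486.5, 226.3, 91.1]
tcp_rot: [-180.0, -0.0, 13.3]
ft_force: [0.2, 0.1, -0.1]
finger_gap: 26.2
grip_force: 0.0
```

```bash
python3 - <<'E'
from h import *
R=look()
q=min(R,key=lambda q:np.hypot(q[0]-512,q[1]-232));t=np.radians(q[2])
to(q[0]-27*np.cos(t),q[1]-27*np.sin(t),1.5,q[2])
s,p,d,c=snap('top')
for a,w in fitclips('top',s,p,d,c,20)[1]: print(a,np.round(clippose(w),1))
for n in ('top','wrist'):print([(np.round(q['xyz']).tolist(),round(q['confidence'],2)) for q in models.place_of('tray_in',n)])
m=models.cut_out('tray_in','top')
if m:
    v,u=np.nonzero(m[0]['pixels']);w=world('top',s,c,np.c_[u,v],z=25.)[:,:2].astype(np.float32);print(cv2.minAreaRect(w))
E
```

```text
clip 2435 [512.88 233.25  13.13   0.77] ends [-36.7  15.6] grip at [486.6 227.1]
at [486.5 226.4  91.1] [-1.800e+02 -1.000e-02  1.331e+01] shift [ 0.3 -0.7 89.6] turn [-0.    -0.     0.003]
87 [690.5 138.5  -3.7   5.9]
101 [683.3  67.5  -5.    2.5]
96 [673.9  -3.9  -6.    2.9]
146 [ 521.9 -147.7   43.7    1.8]
154 [ 452.1 -228.7  -32.1    1.8]
21 [ 478.2  214.5 -101.6  135.8]
[([683.0, 127.0, 29.0], 0.41)]
[([559.0, 361.0, -1.0], 0.68)]
((729.8126831054688, 296.9051513671875), (67.45783996582031, 48.81419372558594), 37.75130081176758)
```

>>> apply_moves --pt "0.3 -0.7 30 0 0 0" --pt "0 0 30 0 0 0" --pt "0 0 20 0 0 0" --pt "0 0 9.6 0 0 0" --pt "0 0 0 0 0 0"

```text
time: 36.02
tool_pos: [486.7, 227.2, 1.5]
tcp_rot: [180.0, 0.0, 13.3]
ft_force: [-0.4, 0.2, -0.1]
finger_gap: 25.8
grip_force: 0.0
```

>>> apply_moves --pt "0 0 0 0 0 0" --pt "0 0 0 0 0 0" --pt "0 0 0 0 0 0" --pt "0 0 0 0 0 0" --pt "0 0 0 0 0 0" --fingers 5

```text
time: 36.65
tool_pos: [487.2, 227.4, 2.4]
tcp_rot: [-180.0, -0.1, 13.3]
ft_force: [-0.4, -1.0, 7.5]
finger_gap: 8.2
grip_force: 78.8
```

>>> apply_moves --pt "0 0 -20 0 0 0" --pt "0 0 -30 0 0 0" --pt "0 0 -28 0 0 0" --pt "9 -17.5 0 0 0 0" --pt "19 -35 0 0 0 0"

```text
time: 37.28
tool_pos: [501.9, 285.0, 79.1]
tcp_rot: [180.0, -0.0, 13.2]
ft_force: [-0.1, 0.4, -0.3]
finger_gap: 8.0
grip_force: 78.4
```

>>> apply_moves --pt "19 -35 0 0 0 0" --pt "19 -35 0 0 0 0" --pt "10 -17 0 0 0 -0.085" --pt "0 0 0 0 0 0" --pt "0 0 0 0 0 0"

```text
time: 37.9
tool_pos: [527.6, 379.9, 78.2]
tcp_rot: [180.0, 0.1, 18.1]
ft_force: [0.5, -0.9, -0.6]
finger_gap: 8.2
grip_force: 78.4
```

```bash
python3 - <<'E'
from h import *
s,p,d,c=snap('wrist','w16.png')
T=np.array([561,360]);u=np.array([.53,-.85]);v=np.array([.85,.53])
to(529,380,12,18);print(s['finger_gap'])
v=np.array([.85,.53])
for P in [T+65*u+55*v,T+65*u-55*v,T-65*u+55*v,T-65*u-55*v]:
    q=pix('wrist',s,c,[*P,25.])[0];print(q);cv2.circle(p,tuple(int(x) for x in q),5,(255,0,0),2)
cv2.imwrite('pics/w16b.png',p[:,:,::-1])
E
```

```text
at [527.7 379.6  78.6] [1.7997e+02 9.0000e-02 1.8120e+01] shift [ 1.4  0.  66.6] turn [0.    0.002 0.002]
8.230354410784273
[509.30548998  66.81741481]
[534.28656814 290.48767231]
[225.36269814 138.3425491 ]
[289.84901202 344.75352228]
```

View pics/w16b.png

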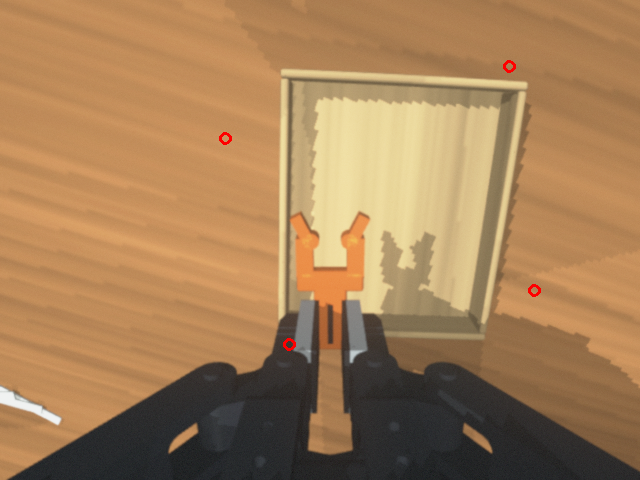

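```bash
python3 - <<'E'
from h import *
s=sense();c=eyes.get_calibration('wrist')
w=world('wrist',s,c,[(284,71),(525,84),(484,336),(278,322)],z=25.);print(w.round(1),np.linalg.norm(w[1]-w[0]),np.linalg.norm(w[2]-w[1]),(w[0]+w[2])/2)
e=w[1]-w[2];th=np.arctan2(e[1],e[0]);C=((w[0]+w[2])/2)[:2];print(np.degrees(th))
x=np.array([np.cos(th),np.sin(th)]);y=np.array([-x[1],x[0]])
for k in (28,0,-28): print(k,(C+k*y-17*x).round(1))
P=C+28*y-17*x;to(P[0],P[1],12,np.degrees(th))
E
```

```text
[[609.4 426.9  25. ]
 [638.2 323.8  25. ]
 [516.5 289.1  25. ]
 [490.9 395.5  25. ]] 107.01467166644895 126.48417744597936 [562.97575283 357.97271214  25.        ]
15.917829191862173
28 [538.9 380.2]
0 [546.6 353.3]
-28 [554.3 326.4]
at [527.7 379.6  78.6] [1.7997e+02 9.0000e-02 1.8120e+01] shift [11.   2.9 66.5] turn [0.001 0.001 0.038]
```

>>> apply_moves --pt "11 3 0 0 0 0.038" --pt "0 0 25 0 0 0" --pt "0 0 25 0 0 0" --pt "0 0 15 0 0 0" --pt "0 0 0 0 0 0"

```text
time: 38.58
tool_pos: [539.1, 380.0, 13.0]
tcp_rot: [180.0, 0.1, 16.0]
ft_force: [-0.8, -0.3, -0.4]
finger_gap: 7.8
grip_force: 78.4
```

>>> apply_moves --pt "0 0 0 0 0 0" --pt "0 0 0 0 0 0" --pt "0 0 0 0 0 0" --pt "0 0 0 0 0 0" --pt "0 0 -20 0 0 0" --fingers 20

```text
time: 39.2
tool_pos: [538.1, 380.1, 33.1]
tcp_rot: [179.9, 0.2, 16.0]
ft_force: [0.1, 0.2, -0.3]
finger_gap: 20.0
grip_force: 0.0
```

>>> apply_moves --pt "0 0 -40 0 0 0" --pt "0 0 -40 0 0 0" --pt "0 0 -30 0 0 0" --pt "0 0 0 0 0 0" --pt "0 0 0 0 0 0"

```text
time: 39.83
tool_pos: [539.6, 380.9, 144.6]
tcp_rot: [-180.0, -0.0, 16.0]
ft_force: [-0.3, -0.6, -0.5]
finger_gap: 20.1
grip_force: 0.0
```

```bash
python3 - <<'E'
from h import *
look('w17.png');t=np.radians(44)
s,p,d,c=snap('top')
for a,w in fitclips('top',s,p,d,c,20)[1]: print(a,np.round(clippose(w),1))
q=(523.8,-146.5);to(q[0]-27*np.cos(t),q[1]-27*np.sin(t),140,44.5)
E
```

```text
clip 1394 [564.65 387.59  16.73   0.77] ends [-36.2  15.3] grip at [538.8 379.8]
85 [690.5 138.5  -3.7   5.9]
101 [683.3  67.5  -5.    2.5]
100 [673.6  -3.9  -6.2   2.8]
146 [ 521.9 -147.7   43.7    1.8]
107 [563.6 387.7  16.5   2.7]
154 [ 452.1 -228.7  -32.1    1.8]
at [538.9 380.5 143. ] [1.7996e+02 1.4000e-01 1.6030e+01] shift [-183.8  515.     3.8] turn [ 0.     0.003 -0.497]
```

>>> apply_moves --pt "-8 23 0 0 0 0" --pt "-17 48 0 0 0 0" --pt "-17 48 0 0 0 0" --pt "-17 48 0 0 0 0" --pt "-17 48 0 0 0 0" --fingers 26

```text
time: 40.55
tool_pos: [524.8, 151.7, 143.0]
tcp_rot: [-180.0, 0.1, 16.0]
ft_force: [0.6, 0.1, 0.4]
finger_gap: 26.2
grip_force: 0.0
```

>>> apply_moves --pt "-17 48 0 0 0 0" --pt "-17 48 0 0 0 0" --pt "-17 48 0 0 0 0" --pt "-17 48 0 0 0 0" --pt "-17 48 0 0 0 0"

```text
time: 41.18
tool_pos: [509.5, -102.1, 143.2]
tcp_rot: [-179.9, 0.1, 16.0]
ft_force: [0.7, -1.0, 0.9]
finger_gap: 25.8
grip_force: 0.0
```

>>> apply_moves --pt "-17 48 12 0 0 0" --pt "-6 12 15 0 0 -0.166" --pt "0 0 15 0 0 -0.166" --pt "0 0 12 0 0 -0.165" --pt "0 0 0 0 0 0"

```text
time: 41.8
tool_pos: [503.3, -164.1, 88.2]
tcp_rot: [-179.8, 0.1, 44.4]
ft_force: [-0.2, 0.5, 0.4]
finger_gap: 26.0
grip_force: 0.0
```

>>> apply_moves --pt "0 0 0 0 0 0" --pt "0 0 0 0 0 0" --pt "0 0 0 0 0 0" --pt "0 0 0 0 0 0" --pt "0 0 0 0 0 0"

```text
time: 42.42
tool_pos: [505.1, -164.8, 90.6]
tcp_rot: [180.0, -0.0, 44.5]
ft_force: [0.1, -0.9, 0.2]
finger_gap: 25.9
grip_force: 0.0
```

```bash
python3 - <<'E'
from h import *
R=look('w18.png')
q=min(R,key=lambda q:np.hypot(q[0]-523,q[1]+147));t=np.radians(q[2])
to(q[0]-27*np.cos(t),q[1]-27*np.sin(t),1.5,q[2])
E
```

```text
clip 2365 [ 523.61 -147.02   44.06    0.8 ] ends [-37.   15.5] grip at [ 504.2 -165.8]
clip 2009 [ 454.08 -227.33  -31.      2.03] ends [-35.8  15.3] grip at [ 430.9 -213.4]
at [ 505.1 -164.8   90.6] [179.99  -0.    44.5 ] shift [-1.4  0.1 89.1] turn [ 0.    -0.     0.008]
```

>>> apply_moves --pt "-1.4 0.1 30 0 0 0.008" --pt "0 0 30 0 0 0" --pt "0 0 20 0 0 0" --pt "0 0 9.1 0 0 0" --pt "0 0 0 0 0 0"

```text
time: 43.1
tool_pos: [504.3, -165.9, 1.4]
tcp_rot: [-180.0, -0.0, 44.0]
ft_force: [-0.2, -0.0, 0.4]
finger_gap: 25.9
grip_force: 0.0
```

>>> apply_moves --pt "0 0 0 0 0 0" --pt "0 0 0 0 0 0" --pt "0 0 0 0 0 0" --pt "0 0 0 0 0 0" --pt "0 0 0 0 0 0" --fingers 5

```text
time: 43.72
tool_pos: [504.9, -166.2, 2.3]
tcp_rot: [179.9, -0.0, 44.1]
ft_force: [-2.0, 1.2, 6.4]
finger_gap: 8.0
grip_force: 78.8
```

>>> apply_moves --pt "0 0 -20 0 0 0" --pt "0 0 -35 0 0 0" --pt "0 0 -25 0 0 0.163" --pt "0 0 0 0 0 0.163" --pt "0 0 0 0 0 0.163"

```text
time: 44.35
tool_pos: [504.4, -166.0, 81.9]
tcp_rot: [180.0, -0.0, 15.7]
ft_force: [0.6, 0.1, -0.2]
finger_gap: 8.0
grip_force: 78.4
```

```bash
python3 - <<'E'
from h import *
to(546.6,353.3,80,16);print(sense()['finger_gap'])
E
```

```text
at [ 504.4 -166.    81.9] [ 1.7996e+02 -5.0000e-02  1.5730e+01] shift [ 181.3 -488.4    1.7] turn [ 0.001 -0.001 -0.005]
7.994828025158258
```

>>> apply_moves --pt "8 -22 0 0 0 0" --pt "16.5 -44.4 0 0 0 0" --pt "16.5 -44.4 0 0 0 0" --pt "16.5 -44.4 0 0 0 0" --pt "16.5 -44.4 0 0 0 0"

```text
time: 44.98
tool_pos: [520.1, 47.9, 81.5]
tcp_rot: [180.0, -0.0, 16.0]
ft_force: [0.3, -0.4, 0.3]
finger_gap: 8.1
grip_force: 78.4
```

>>> apply_moves --pt "16.5 -44.4 0 0 0 0" --pt "16.5 -44.4 0 0 0 0" --pt "16.5 -44.4 0 0 0 0" --pt "16.5 -44.4 0 0 0 0" --pt "16.5 -44.4 0 0 0 0"

```text
time: 45.6
tool_pos: [538.0, 284.2, 81.3]
tcp_rot: [180.0, -0.0, 16.0]
ft_force: [-0.5, 0.5, -0.4]
finger_gap: 8.2
grip_force: 78.4
```

>>> apply_moves --pt "16.5 -44.4 0 0 0 0" --pt "8.3 -22.4 0 0 0 0" --pt "0 0 0 0 0 0" --pt "0 0 0 0 0 0" --pt "0 0 0 0 0 0"

```text
time: 46.22
tool_pos: [543.6, 352.5, 81.3]
tcp_rot: [180.0, 0.0, 16.0]
ft_force: [-0.2, -0.7, -0.5]
finger_gap: 7.9
grip_force: 78.5
```

```bash
python3 - <<'E'
from h import *
look('w19.png');to(546.6,353.3,13,16);print(sense()['finger_gap'],sense()['grip_force'])
E
```

```text
clip 6876 [ 536.81  353.93 -127.11  103.26] ends [-62.2  45.1] grip at [553.1 375.5]
at [543.7 352.5  81.4] [1.7999e+02 1.0000e-02 1.5960e+01] shift [ 3.   0.1 68.4] turn [ 0.     0.    -0.001]
8.331406436828487 78.45563161448808
```

>>> apply_moves --pt "3 0 20 0 0 0" --pt "0 0 25 0 0 0" --pt "0 0 22 0 0 0" --pt "0 0 0 0 0 0" --pt "0 0 0 0 0 0"

```text
time: 46.9
tool_pos: [546.7, 354.5, 14.6]
tcp_rot: [-180.0, -0.0, 16.0]
ft_force: [0.1, 1.4, -0.1]
finger_gap: 8.8
grip_force: 78.5
```

>>> apply_moves --pt "0 0 0 0 0 0" --pt "0 0 0 0 0 0" --pt "0 0 0 0 0 0" --pt "0 0 0 0 0 0" --pt "0 0 -20 0 0 0" --fingers 20

```text
time: 47.52
tool_pos: [544.7, 353.6, 32.9]
tcp_rot: [179.9, 0.2, 16.0]
ft_force: [-1.0, 0.1, -0.0]
finger_gap: 19.7
grip_force: 0.0
```

>>> apply_moves --pt "0 0 -40 0 0 0" --pt "0 0 -40 0 0 0" --pt "0 0 -30 0 0 0" --pt "0 0 0 0 0 0" --pt "0 0 0 0 0 0"

```text
time: 48.15
tool_pos: [546.3, 354.4, 144.5]
tcp_rot: [-180.0, -0.0, 16.0]
ft_force: [-1.0, 0.2, -1.8]
finger_gap: 20.0
grip_force: 0.0
```

```bash
python3 - <<'E'
from h import *
look('w20.png')
s,p,d,c=snap('top')
for a,w in fitclips('top',s,p,d,c,20)[1]: print(a,np.round(clippose(w),1))
to(431.2,-213.2,90,-32)
E
```

```text
clip 2774 [556.17 376.57 122.58  42.68] ends [-36.2  19.1] grip at [570.7 353.8]
87 [690.5 138.5  -3.7   5.9]
101 [683.3  67.5  -5.    2.5]
95 [674.1  -3.9  -6.    2.9]
184 [551.8 373.2 135.   24.3]
153 [ 452.1 -228.7  -32.1    1.9]
at [545.6 354.  142.9] [1.7997e+02 1.4000e-01 1.6030e+01] shift [-266.4  513.5   53.8] turn [0.001 0.002 0.838]
```

>>> apply_moves --pt "-10 20 0 0 0 0" --pt "-22 43 0 0 0 0" --pt "-22 43 0 0 0 0" --pt "-22 43 0 0 0 0" --pt "-22 43 0 0 0 0" --fingers 26

```text
time: 48.88
tool_pos: [503.9, 141.3, 143.0]
tcp_rot: [-180.0, 0.1, 16.0]
ft_force: [0.6, -0.3, 0.2]
finger_gap: 26.1
grip_force: 0.0
```

>>> apply_moves --pt "-22 43 0 0 0 0" --pt "-22 43 0 0 0 0" --pt "-22 43 0 0 0 0" --pt "-22 43 0 0 0 0" --pt "-22 43 0 0 0 0"

```text
time: 49.5
tool_pos: [457.6, -95.3, 143.2]
tcp_rot: [-179.9, 0.1, 16.0]
ft_force: [0.9, 0.2, 0.4]
finger_gap: 26.2
grip_force: 0.0
```

>>> apply_moves --pt "-22 43 0 0 0 0" --pt "-22 43 0 0 0 0" --pt "-14.4 20.5 0 0 0 0" --pt "0 0 0 0 0 0.168" --pt "0 0 0 0 0 0.168"

```text
time: 50.12
tool_pos: [431.1, -212.7, 143.0]
tcp_rot: [-179.9, 0.1, -3.6]
ft_force: [-0.5, -0.7, -0.6]
finger_gap: 26.3
grip_force: 0.0
```

>>> apply_moves --pt "0 0 18 0 0 0.168" --pt "0 0 18 0 0 0.168" --pt "0 0 17 0 0 0.166" --pt "0 0 0 0 0 0" --pt "0 0 0 0 0 0"

```text
time: 50.75
tool_pos: [432.1, -212.6, 91.4]
tcp_rot: [-180.0, 0.0, -31.8]
ft_force: [-0.2, -0.3, -0.2]
finger_gap: 26.0
grip_force: 0.0
```

>>> apply_moves --pt "0 0 0 0 0 0" --pt "0 0 0 0 0 0" --pt "0 0 0 0 0 0" --pt "0 0 0 0 0 0" --pt "0 0 0 0 0 0"

```text
time: 51.38
tool_pos: [432.2, -212.6, 91.4]
tcp_rot: [-180.0, -0.0, -32.0]
ft_force: [-0.6, -0.0, 0.2]
finger_gap: 25.9
grip_force: 0.0
```

```bash
python3 - <<'E'
from h import *
R=look('w21.png')
q=min(R,key=lambda q:np.hypot(q[0]-454,q[1]+228));t=np.radians(q[2])
to(q[0]-27*np.cos(t),q[1]-27*np.sin(t),1.5,q[2])
E
```

```text
clip 2345 [ 454.09 -228.7   -31.82    0.83] ends [-36.7  15.4] grip at [ 431.1 -214.5]
at [ 432.2 -212.6   91.4] [-180.      0.    -31.98] shift [ 0.1  2.1 89.9] turn [-0.     0.    -0.003]
```

>>> apply_moves --pt "0.1 2.1 30 0 0 0" --pt "0 0 30 0 0 0" --pt "0 0 20 0 0 0" --pt "0 0 9.9 0 0 0" --pt "0 0 0 0 0 0"

```text
time: 52.05
tool_pos: [431.2, -214.5, 1.4]
tcp_rot: [-180.0, 0.0, -32.0]
ft_force: [0.9, -0.6, -0.3]
finger_gap: 25.8
grip_force: 0.0
```

>>> apply_moves --pt "0 0 0 0 0 0" --pt "0 0 0 0 0 0" --pt "0 0 0 0 0 0" --pt "0 0 0 0 0 0" --pt "0 0 0 0 0 0" --fingers 5

```text
time: 52.68
tool_pos: [431.8, -214.9, 2.4]
tcp_rot: [-180.0, -0.1, -32.0]
ft_force: [-1.6, 0.3, 6.3]
finger_gap: 8.0
grip_force: 78.8
```

>>> apply_moves --pt "0 0 -20 0 0 0" --pt "0 0 -35 0 0 0" --pt "0 0 -25 0 0 -0.167" --pt "0 0 0 0 0 -0.167" --pt "0 0 0 0 0 -0.167"

```text
time: 53.3
tool_pos: [431.5, -214.7, 82.2]
tcp_rot: [180.0, -0.1, -3.0]
ft_force: [0.2, 0.0, 0.2]
finger_gap: 7.9
grip_force: 78.4
```

>>> apply_moves --pt "0 0 0 0 0 -0.167" --pt "0 0 0 0 0 -0.167" --pt "0 0 0 0 0 0" --pt "0 0 0 0 0 0" --pt "0 0 0 0 0 0"

```text
time: 53.92
tool_pos: [431.1, -214.5, 81.5]
tcp_rot: [180.0, -0.0, 15.7]
ft_force: [-0.0, 0.3, 0.3]
finger_gap: 8.2
grip_force: 78.4
```

```bash
python3 - <<'E'
from h import *
to(554.3,326.4,80,16);print(sense()['finger_gap'])
E
```

```text
at [ 431.1 -214.5   81.5] [180.    -0.    15.73] shift [ 265.2 -487.2    1.5] turn [ 0.    -0.    -0.005]
8.202069680067062
```

>>> apply_moves --pt "11 -20 0 0 0 0" --pt "22 -40.5 0 0 0 0" --pt "22 -40.5 0 0 0 0" --pt "22 -40.5 0 0 0 0" --pt "22 -40.5 0 0 0 0"

```text
time: 54.55
tool_pos: [476.9, -10.9, 81.7]
tcp_rot: [180.0, -0.0, 15.8]
ft_force: [0.5, 0.4, -0.3]
finger_gap: 7.9
grip_force: 78.4
```

>>> apply_moves --pt "22 -40.5 0 0 0 0" --pt "22 -40.5 0 0 0 0" --pt "22 -40.5 0 0 0 0" --pt "22 -40.5 0 0 0 0" --pt "22 -40.5 0 0 0 0"

```text
time: 55.18
tool_pos: [527.3, 214.1, 81.5]
tcp_rot: [180.0, -0.0, 15.8]
ft_force: [0.6, -0.3, 0.6]
finger_gap: 8.0
grip_force: 78.4
```

>>> apply_moves --pt "22 -40.5 0 0 0 0" --pt "22 -40.5 0 0 0 0" --pt "12.2 -21.7 0 0 0 0" --pt "0 0 0 0 0 0" --pt "0 0 0 0 0 0"

```text
time: 55.8
tool_pos: [552.8, 326.0, 81.1]
tcp_rot: [180.0, 0.1, 15.8]
ft_force: [0.1, 0.0, -0.0]
finger_gap: 7.9
grip_force: 78.5
```

```bash
python3 - <<'E'
from h import *
snap('wrist','w22.png');to(554.3,326.4,14,16);print(sense()['finger_gap'],sense()['grip_force'])
E
```

```text
at [552.9 325.6  81.2] [1.7998e+02 5.0000e-02 1.5800e+01] shift [ 1.6 -0.4 67.2] turn [ 0.     0.001 -0.004]
8.156637253867885 78.45241753791925
```

View pics/w22.png

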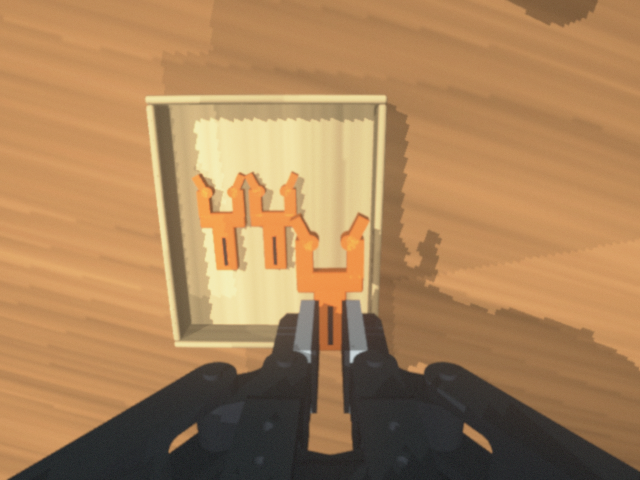

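>>> apply_moves --pt "1.6 -3 15 0 0 0" --pt "0 0 25 0 0 0" --pt "0 0 20 0 0 0" --pt "0 0 0 0 0 0" --pt "0 0 0 0 0 0"

```text
time: 56.48
tool_pos: [554.2, 329.9, 21.9]
tcp_rot: [-180.0, -0.0, 15.8]
ft_force: [0.1, 0.2, 0.2]
finger_gap: 8.3
grip_force: 78.4
```

>>> apply_moves --pt "0 0 0 0 0 0" --pt "0 0 0 0 0 0" --pt "0 0 0 0 0 0" --pt "0 0 0 0 0 0" --pt "0 0 -20 0 0 0" --fingers 14

```text
time: 57.1
tool_pos: [552.2, 329.2, 40.1]
tcp_rot: [180.0, 0.2, 15.9]
ft_force: [-0.4, 0.3, -0.6]
finger_gap: 14.3
grip_force: 0.0
```

>>> apply_moves --pt "0 0 -40 0 0 0" --pt "0 0 -40 0 0 0" --pt "0 0 -30 0 0 0" --pt "0 0 0 0 0 0" --pt "0 0 0 0 0 0"

```text
time: 57.72
tool_pos: [553.7, 329.9, 151.6]
tcp_rot: [-180.0, -0.0, 15.9]
ft_force: [0.2, 0.5, -1.0]
finger_gap: 13.9
grip_force: 0.0
```

```bash
python3 - <<'E'
from h import *
s,p,d,c=snap('top','t2.png')
for a,w in fitclips('top',s,p,d,c,20)[1]: print(a,np.round(w.mean(0)))
a=p[180:350,110:400];snap('wrist','w23.png')
b=cv2.resize(a,None,fx=2.4,fy=2.4,interpolation=cv2.INTER_CUBIC);cv2.imwrite('pics/t2c.png',b[:,:,::-1])
for n in ('lever_peg','lever_pivot'):print([(np.round(q['xyz'],1).tolist(),round(q['confidence'],2)) for q in models.place_of(n,'top')])
to(560,-270,200,16)
E
```

```text
102 [672.  68.]
93 [663.  -4.]
98 [679. 139.]
214 [565. 344.]
88 [552. 383.]
[([536.2, -413.2, 40.0], 0.69)]
[([550.5, -369.6, 44.9], 0.82)]
at [553.  329.5 149.9] [1.7997e+02 1.5000e-01 1.5860e+01] shift [-157.2  578.7  -49.4] turn [ 0.     0.003 -0.002]
```

View pics/t2c.png

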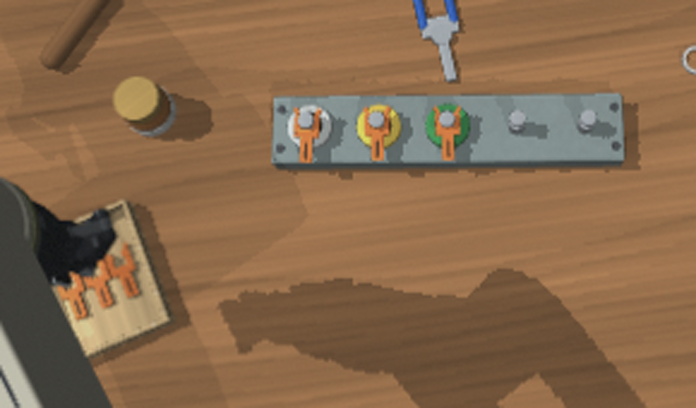

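>>> apply_moves --pt "-9 25 -5 0 0 0" --pt "-18 49 -5 0 0 0" --pt "-18 49 -5 0 0 0" --pt "-18 49 -5 0 0 0" --pt "-18 49 0 0 0 0" --fingers 0 --grip_force 40

```text
time: 58.55
tool_pos: [535.9, 93.7, 171.2]
tcp_rot: [-180.0, 0.0, 15.9]
ft_force: [1.2, -0.4, -0.7]
finger_gap: -0.1
grip_force: 0.0
```

>>> apply_moves --pt "-18 49 0 0 0 0" --pt "-18 49 0 0 0 0" --pt "-18 49 0 0 0 0" --pt "-18 49 0 0 0 0" --pt "-18 49 0 0 0 0"

```text
time: 59.18
tool_pos: [516.0, -166.5, 170.8]
tcp_rot: [-180.0, 0.0, 15.9]
ft_force: [0.7, 0.7, -0.2]
finger_gap: -0.3
grip_force: 0.0
```

>>> apply_moves --pt "-18 49 0 0 0 0" --pt "-18 49 0 0 0 0" --pt "-18 49 0 0 0 0" --pt "-18 49 0 0 0 0" --pt "-8 25 0 0 0 0"

```text
time: 59.8
tool_pos: [498.9, -401.9, 170.3]
tcp_rot: [-179.9, 0.1, 15.7]
ft_force: [-0.2, 0.7, 0.3]
finger_gap: 0.0
grip_force: 0.0
```

>>> apply_moves --pt "0 0 0 0 0 0.15" --pt "0 0 0 0 0 0.15" --pt "0 0 0 0 0 0.15" --pt "0 0 0 0 0 0.15" --pt "0 0 0 0 0 0"

```text
time: 60.42
tool_pos: [499.8, -399.1, 170.5]
tcp_rot: [-180.0, 0.1, -18.5]
ft_force: [0.1, 0.5, -0.2]
finger_gap: 0.2
grip_force: 0.0
```

```bash
python3 - <<'E'
from h import *
s,p,d,c=snap('wrist','w24.png');print(s['tool_pos'],s['tcp_rot'],s['finger_gap'])
for n in ('lever_peg','lever_pivot'):print([(np.round(q['xyz'],1).tolist(),round(q['confidence'],2)) for q in models.place_of(n,'wrist')])
E
```

```text
[ 499.79013056 -399.1378555   170.49420305] [-1.79960602e+02  8.42516513e-02 -1.84649798e+01] 0.18674233185414807
[([537.5, -418.0, 42.1], 0.86)]
[([548.2, -377.1, 43.1], 0.97)]
```

View pics/w24.png

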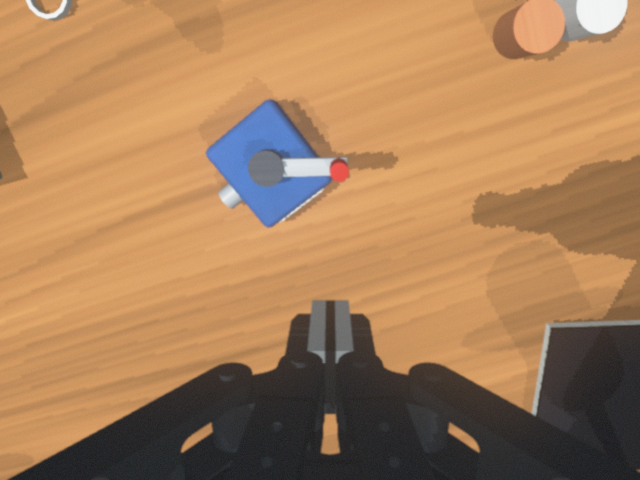

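```bash
python3 - <<'E'
from h import *
s=sense();c=eyes.get_calibration('wrist')
a=world('wrist',s,c,[(339,171)],z=56.)[0];b=world('wrist',s,c,[(266,168)],z=34.)[0]
print(a,b,np.linalg.norm((a-b)[:2]),np.degrees(np.arctan2(*(a-b)[1::-1])))
th=np.arctan2(*(a-b)[1::-1]);yaw=np.degrees(th)+90;t=np.radians(yaw)
P=a[:2]-30*np.array([np.cos(t),np.sin(t)]);print(yaw);to(P[0],P[1],40,yaw)
E
```

```text
[ 536.1530115  -417.84422845   56.        ] [ 550.17706983 -372.06626368   34.        ] 47.8779309320017 -107.03242125096045
-17.032421250960454
at [ 500.  -399.3  171. ] [-1.7998e+02  4.0000e-02 -1.8340e+01] shift [ 10.3   6.9 131. ] turn [-0.     0.001 -0.023]
```

>>> apply_moves --pt "10.3 6.9 20 0 0 -0.023" --pt "0 0 40 0 0 0" --pt "0 0 40 0 0 0" --pt "0 0 31 0 0 0" --pt "0 0 0 0 0 0"

```text
time: 61.2
tool_pos: [505.6, -407.2, 36.8]
tcp_rot: [-179.8, 0.3, -17.1]
ft_force: [0.3, -0.3, 0.4]
finger_gap: 0.2
grip_force: 0.0
```

>>> apply_moves --pt "4 0 0 0 0 0" --pt "4 0 0 0 0 0" --pt "4 0 0 0 0 0" --pt "0 0 0 0 0 0" --pt "0 0 0 0 0 0"

```text
time: 61.82
tool_pos: [519.2, -412.9, 40.7]
tcp_rot: [180.0, -0.0, -17.2]
ft_force: [-0.2, -0.0, -0.2]
finger_gap: 0.1
grip_force: 0.0
```

>>> apply_moves --pt "5.4 1.6 0 0 0 -0.11" --pt "5.4 1.6 0 0 0 -0.11" --pt "5.4 1.6 0 0 0 -0.11" --pt "0 0 0 0 0 0" --pt "0 0 0 0 0 0"

```text
time: 62.45
tool_pos: [533.7, -420.4, 40.3]
tcp_rot: [-180.0, 0.0, 1.6]
ft_force: [-1.9, 0.2, 0.5]
finger_gap: 0.3
grip_force: 1.0
```

```bash
cat > l.py <<'E'
from h import *
s,p,d,c=snap('wrist');
h=cv2.cvtColor(p,cv2.COLOR_RGB2HSV);m=((h[...,0]<4)|(h[...,0]>174))&(h[...,1]>170)&(h[...,2]>120)
v,u=np.nonzero(m);a=world('wrist',s,c,[(np.median(u),np.median(v))],z=56.)[0]
b=np.array([550.2,-372.1]);e=a[:2]-b;ang=np.degrees(np.arctan2(e[1],e[0]))
print('n',len(u),'peg',a.round(1),'r',np.hypot(*e).round(1),'lever rad',np.radians(ang+107).round(2))
q=s['tool_pos'][:2]-b;t=np.radians(s['tcp_rot'][2]);print('tcp rel pivot in tool axes',(q@[np.cos(t),np.sin(t)]).round(1),(q@[np.sin(t),-np.cos(t)]).round(1),np.round(s['tcp_rot'],1),'F',s['ft_force'].round(1),'z',s['tool_pos'][2].round(1))
E
python3 l.py
```

```text
n 624 peg [ 550.  -420.7   56. ] r 48.6 lever rad 0.29
tcp rel pivot in tool axes -17.8 47.9 [-180.     0.     1.6] F [-1.9  0.2  0.5] z 40.3
```

>>> apply_moves --pt "5.4 1.6 0 0 0 -0.11" --pt "5.4 1.6 0 0 0 -0.11" --pt "5.4 1.6 0 0 0 -0.11" --pt "5.4 1.6 0 0 0 -0.11" --pt "5.4 1.6 0 0 0 -0.11"

```text
time: 63.12
tool_pos: [561.4, -422.0, 40.3]
tcp_rot: [-180.0, 0.0, 33.3]
ft_force: [-3.5, -0.8, -0.1]
finger_gap: 0.3
grip_force: 1.7
```

>>> apply_moves --pt "5.4 1.6 0 0 0 -0.11" --pt "4 1.2 0 0 0 -0.08" --pt "0 0 0 0 0 0" --pt "0 0 0 0 0 0" --pt "0 0 0 0 0 0"

```text
time: 63.75
tool_pos: [570.8, -418.8, 40.5]
tcp_rot: [180.0, 0.0, 44.0]
ft_force: [-1.7, -2.8, -1.2]
finger_gap: 0.0
grip_force: 2.0
```

```bash
python3 l.py
```

```text
n 659 peg [ 582.4 -408.    56. ] r 48.3 lever rad 1.03
tcp rel pivot in tool axes -17.6 47.9 [180.   0.  44.] F [-1.7 -2.8 -1.2] z 40.5
```

Push on in small steps until the force rises past the spring's.

>>> apply_moves --pt "2.5 0.7 0 0 0 -0.05" --pt "0 0 0 0 0 0" --pt "0 0 0 0 0 0" --pt "0 0 0 0 0 0" --pt "0 0 0 0 0 0"

```text
time: 64.42
tool_pos: [573.5, -417.3, 40.6]
tcp_rot: [180.0, 0.0, 46.9]
ft_force: [-0.6, -4.9, -3.2]
finger_gap: 0.0
grip_force: 2.2
```

>>> apply_moves --pt "1.5 0 0 0 0 0" --pt "0 0 0 0 0 0" --pt "0 0 0 0 0 0" --pt "0 0 0 0 0 0" --pt "0 0 0 0 0 0"

```text
time: 65.05
tool_pos: [573.6, -417.2, 40.5]
tcp_rot: [180.0, 0.1, 46.9]
ft_force: [-4.7, -7.8, -1.9]
finger_gap: 0.2
grip_force: 4.6
```

>>> apply_moves --pt "1.5 0 0 0 0 0" --pt "0 0 0 0 0 0" --pt "0 0 0 0 0 0" --pt "0 0 0 0 0 0" --pt "0 0 0 0 0 0"

```text
time: 65.68
tool_pos: [573.8, -417.1, 40.5]
tcp_rot: [180.0, 0.2, 46.9]
ft_force: [-8.0, -11.7, -1.0]
finger_gap: -0.1
grip_force: 6.9
```

```bash
python3 l.py
```

```text
n 691 peg [ 584.6 -405.5   56. ] r 47.9 lever rad 1.1
tcp rel pivot in tool axes -16.7 48.0 [180.    0.2  46.9] F [ -8.  -11.7  -1. ] z 40.5
```

>>> apply_moves --pt "-3 0 0 0 0 0" --pt "-5.3 -2.1 0 0 0 0.11" --pt "-5.3 -2.1 0 0 0 0.11" --pt "-5.3 -2.1 0 0 0 0.11" --pt "-5.3 -2.1 0 0 0 0.11"

```text
time: 66.35
tool_pos: [551.4, -423.0, 40.4]
tcp_rot: [-179.9, 0.0, 21.5]
ft_force: [-1.3, -1.5, -0.8]
finger_gap: -0.1
grip_force: 1.4
```

>>> apply_moves --pt "-5.3 -2.1 0 0 0 0.11" --pt "-5.3 -2.1 0 0 0 0.11" --pt "-5.3 -2.1 0 0 0 0.11" --pt "-5.3 -2.1 0 0 0 0.11" --pt "-5.3 -2.1 0 0 0 0.11"

```text
time: 66.97
tool_pos: [524.2, -416.1, 40.4]
tcp_rot: [-179.9, 0.0, -10.0]
ft_force: [-1.7, 1.1, -0.5]
finger_gap: 0.0
grip_force: 0.6
```

>>> apply_moves --pt "-5.3 -2.1 0 0 0 0.11" --pt "-8 0 0 0 0 0" --pt "-10 0 0 0 0 0" --pt "-10 0 0 0 0 0" --pt "0 0 0 0 0 0"

```text
time: 67.6
tool_pos: [491.6, -406.4, 40.5]
tcp_rot: [-180.0, 0.0, -16.0]
ft_force: [0.3, -0.9, 0.0]
finger_gap: 0.2
grip_force: 0.0
```

>>> apply_moves --pt "0 0 -30 0 0 0" --pt "0 0 -50 0 0 0" --pt "0 0 -50 0 0 0" --pt "0 0 0 0 0 0" --pt "0 0 0 0 0 0"

```text
time: 68.22
tool_pos: [492.5, -406.6, 170.4]
tcp_rot: [180.0, -0.0, -16.0]
ft_force: [-0.3, 0.0, -0.3]
finger_gap: -0.4
grip_force: 0.0
```

```bash
python3 l.py; python3 - <<'E'
from h import *
s,p,d,c=snap('top')
for a,w in fitclips('top',s,p,d,c,20)[1]: print(a,np.round(w.mean(0)))
K=cv2.resize(p[180:350,110:500],None,fx=2,fy=2,interpolation=cv2.INTER_CUBIC);cv2.imwrite('pics/t3.png',K[:,:,::-1])
E
```

```text
n 49 peg [ 534.4 -420.1   56. ] r 50.5 lever rad -0.02
tcp rel pivot in tool axes -45.9 49.1 [180.  -0. -16.] F [-0.3  0.  -0.3] z 170.4
102 [671.  68.]
104 [661.  -3.]
99 [679. 139.]
335 [563. 358.]
```

View pics/t3.png

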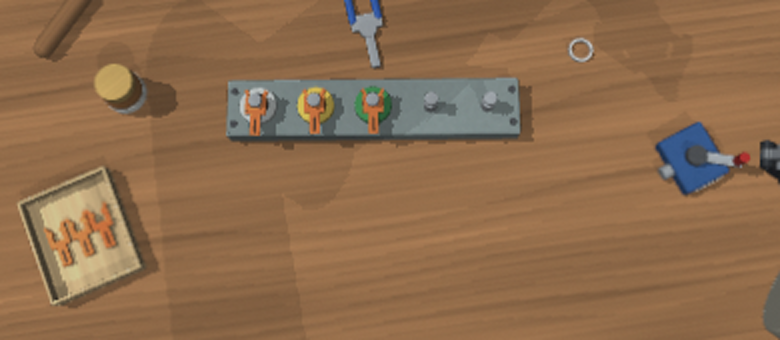

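```bash
python3 -c "
from bench import job
print(job.hand_in())"
```

```text
the job is handed in; nothing more can be done
None
```

I locked the white, yellow and green wheels with clips pushed fully home and left the two bare spindles bare. The three spare clips are in the tray. I then swung the tally lever to its stop, let it spring back to rest and handed the job in at about 68 s, without touching the jar, pliers or ring.

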